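Restock the price-label dispenser and lock it for the road

TASK

Restock the label-roll dispenser for tomorrow's book sale: load every label roll lying on the table, flat and one at a time, into the top of its rod column so that the small part-used roll comes out first (at the bottom) and all the full ones lie above it, then set the follower weight on top, knob up. Press the pusher all the way in once and let it spring back, so that the small roll comes out into the tray and stays there while the rest drop down; finally push the retaining pin across the outlet, from the robot's side, through both eyelets until its handle meets the near one. Leave the books and other things on the table where they are.

Things in the scene. Friction and masses are not known exactly. Their poses are not given: they have to be found in the camera images.
- dispenser: Grey gravity-feed dispenser, fixed to the table, seen from above as a slab with a column of four rods. Origin: on the table under the column's axis; x away from the robot, y left, z up. Slab 104 mm (x) by 249 (y -124 to +125), 20 high; its top is the column floor. On the outlet side (-y) the rods begin 32 mm above the floor, so only the lowest roll can be pushed out, to -y, into the tray.
- column_floor (a point): Point on the column's axis at its floor, 20 mm above the table; axes as the dispenser's.
- column_top (a point): Point on the column's axis level with the tops of its rods, 185 mm above the table. The column: four upright steel rods 8 mm thick, axes at dispenser x, y = +-23 mm; a 57 mm circle fits between them. Neighbouring rods leave 38 mm open on all four sides, so fingers can pass down beside a roll; nothing joins the rods higher than 64 mm above the table. A roll let go at the top drops flat.
- tray (a point): Middle of the tray where a pushed-out roll lies, 85 mm from the column's axis on the -y side, 20 mm above the table; the tray is an open end of the base slab with a rim 12 mm high, reaching to y = -120 mm. A light sprung black flap hangs across the outlet 31 mm from the axis: it keeps loaded rolls in, gives way (under 1 N) to a roll that is pushed out, and closes behind it.
- eyelet_near (a point): Centre of the near eyelet: a square 13 mm hole along the dispenser's x through an upright plate 8 mm thick (x -44 to -36 mm, 26 mm wide, 34 mm high above the floor) on the robot's side of the outlet; hole centre at y -42 mm, 34 mm above the table.
- eyelet_far (a point): Centre of the far eyelet, the same plate and hole on the far side of the outlet, 80 mm farther along the dispenser's x (plate x 36 to 44 mm).
- pusher (a joint): Travel of the pusher in m along dispenser -y: 0 at rest (out), 0.085 fully in. A spring takes 5 N at the start, 9 N at the end, plus up to 7 N friction of the rolls; let go, it returns by itself in about 1 s. Its bar, 28 mm wide, top 22 mm above the floor, pushes the lowest roll out into the tray; the rolls above ride on it and drop to the floor when it returns.
- pusher_face (a point): Centre of the outer (+y) face of the pusher's black upright paddle, the face to press towards the dispenser's -y; it moves with the pusher. 173 mm from the column's axis at rest, 60 mm above the table. Paddle 50 mm wide (x), 8 mm thick, top 88 mm above the table.
- small_roll: The part-used label roll: a white paper disc 42 mm in diameter and 28 mm high, 28 g, lying flat with its core hole up. Origin: centre of its underside, z up.
- pin: Retaining pin lying on the table: wooden block handle 60 (x) x 16 (y) x 24 mm (z), a round steel rod 7 mm thick standing 100 mm out of its +x end. Origin: centre of the handle's underside; x along the rod, z up; rod axis 12 mm above the underside. 70 g. Fully in, the handle meets the near plate, the tip 12 mm past the far plate; grip the handle's outer half to stay clear of the column.
- pin_tip (a point): Tip of the pin's rod, 130 mm from the pin's origin along its x, 12 mm above its underside.
- follower: Follower weight: an aluminium disc 50 mm in diameter and 12 mm thick with a neck 14 mm thick and a black round knob on top, 24 mm in diameter, from 24 to 42 mm above its underside; 120 g. Origin: centre of its underside, z up.
- paperback: A blue paperback, 110 x 175 x 22 mm, lying on the table at the left; leave it alone.
- note_pad: A pad of white notes 50 x 50 x 14 mm near the robot; leave it alone.
- staple_box: A small cardboard box of staples, 50 x 30 x 18 mm, near the robot; leave it alone.
- stapler: A black stapler, 130 mm long and 50 mm high, on the right; leave it alone.
- mug: A white mug, 80 mm wide and 95 mm high, near left; leave it alone.
- tape_dispenser: A grey tape dispenser, 110 x 60 x 75 mm, at the left; leave it alone.
- roll1: A full label roll: a white paper disc 52 mm in diameter and 28 mm high, 40 g, lying flat with its core hole up. Origin: centre of its underside, z up. Two to four full rolls are present.
- roll2: A full label roll: a white paper disc 52 mm in diameter and 28 mm high, 40 g, lying flat with its core hole up. Origin: centre of its underside, z up. As roll1.
- roll3: A full label roll: a white paper disc 52 mm in diameter and 28 mm high, 40 g, lying flat with its core hole up. Origin: centre of its underside, z up. As roll1.
- roll4: A full label roll: a white paper disc 52 mm in diameter and 28 mm high, 40 g, lying flat with its core hole up. Origin: centre of its underside, z up. As roll1.
Not all that is in view belongs to the job. What is shaped like the roll1 but blue or green is not meant.

How it is judged (in metres and radians):
On the way, in this order (a step that is already met when the one before it is completed fails the run):
1. the small roll lies flat on the column's floor, let go (horizontal distance between small_roll and column_floor below 0.017 m and angle between small_roll's own z axis and vertical below 0.12 rad and z of small_roll in the frame of column_floor below 0.118 m and linear speed of small_roll below 0.03 m/s and contact force between the fingers and small_roll below 0.5 N and z of small_roll in the frame of column_floor below 0.006 m), for 0.2 s.
2. every full roll lies flat in the column above it, let go (all of step 1 and horizontal distance between each of roll1, roll2, roll3, roll4 and column_floor below 0.012 m and angle between each of roll1, roll2, roll3, roll4's own z axis and vertical below 0.12 rad and z of each of roll1, roll2, roll3, roll4 in the frame of column_floor below 0.118 m and linear speed of each of roll1, roll2, roll3, roll4 below 0.03 m/s and contact force between the fingers and roll1 below 0.5 N and contact force between the fingers and roll2 below 0.5 N and contact force between the fingers and roll3 below 0.5 N and contact force between the fingers and roll4 below 0.5 N), for 0.2 s.
3. the follower weight lies on top of the stack, let go (all of step 2 and horizontal distance between follower and column_floor below 0.014 m and angle between follower's own z axis and vertical below 0.15 rad and z of follower in the frame of column_floor below 0.146 m and linear speed of follower below 0.03 m/s and contact force between the fingers and follower below 0.5 N and z of follower in the frame of roll1 above 0.022 m and z of follower in the frame of roll2 above 0.022 m and z of follower in the frame of roll3 above 0.022 m and z of follower in the frame of roll4 above 0.022 m), for 0.2 s.
4. the pusher is pressed all the way in (value of joint pusher above 0.077 m), for 0.05 s.
5. the pusher is back, the small roll is in the tray and the rest have dropped (value of joint pusher below 0.008 m and y of small_roll in the frame of dispenser between -0.115 and -0.06 m and x of small_roll in the frame of dispenser between -0.04 and 0.04 m and z of small_roll in the frame of column_floor below 0.015 m and angle between small_roll's own z axis and vertical below 0.2 rad and linear speed of small_roll below 0.03 m/s and z of any of roll1, roll2, roll3, roll4 in the frame of column_floor below 0.006 m), for 0.2 s.
6. the pin is through both eyelets (x of pin_tip in the frame of eyelet_far above 0.006 m and angle between the x axis of pin and the x axis of dispenser, either way round below 0.12 rad and y of pin_tip in the frame of eyelet_far between -0.007 and 0.007 m and z of pin_tip in the frame of eyelet_far between -0.007 and 0.007 m), for 0.2 s.
At the end, for the whole second after the job is handed in: Small roll flat in the tray; every full roll flat in the column, within 12 mm of its axis, the lowest on the floor (6 mm), follower on top; pusher back within 8 mm; pin tip at least 6 mm past the far eyelet's centre and within 7 mm of its axis; all let go, for the whole second (all of step 6 and y of small_roll in the frame of dispenser between -0.115 and -0.06 m and x of small_roll in the frame of dispenser between -0.04 and 0.04 m and z of small_roll in the frame of column_floor below 0.015 m and angle between small_roll's own z axis and vertical below 0.2 rad and horizontal distance between each of roll1, roll2, roll3, roll4 and column_floor below 0.012 m and angle between each of roll1, roll2, roll3, roll4's own z axis and vertical below 0.12 rad and z of each of roll1, roll2, roll3, roll4 in the frame of column_floor below 0.118 m and contact force between the fingers and roll1 below 0.5 N and contact force between the fingers and roll2 below 0.5 N and contact force between the fingers and roll3 below 0.5 N and contact force between the fingers and roll4 below 0.5 N and z of any of roll1, roll2, roll3, roll4 in the frame of column_floor below 0.006 m and horizontal distance between follower and column_floor below 0.014 m and angle between follower's own z axis and vertical below 0.15 rad and z of follower in the frame of column_floor below 0.146 m and contact force between the fingers and follower below 0.5 N and z of follower in the frame of roll1 above 0.022 m and z of follower in the frame of roll2 above 0.022 m and z of follower in the frame of roll3 above 0.022 m and z of follower in the frame of roll4 above 0.022 m and value of joint pusher below 0.008 m); the robot touches nothing.
It fails at once if a book or another thing on the table that is not part of the job is moved more than 40 mm (distance of any of paperback, note_pad, staple_box, stapler, mug, tape_dispenser from where it was at the start of the episode above 0.04 m).
Of roll1, roll2, roll3, roll4 only 2 to 4 are there at a start; the rules pass over those that are not, and their reading is None.
At some moment in a run one of roll1, roll2, roll3, roll4 may be knocked a few centimetres aside while the robot is not near it.
It also fails if it takes over 210 s, if anything falls off the work surface, if the arm or the gripper's body presses on something with over 40 N, if the wrist force passes 120 N, or if a joint passes its speed limit or range.

ROBOT

A 7-joint arm with a two-finger parallel gripper is mounted at the origin on the work surface. World frame = base frame: x ahead of the robot, y to its left, z up, the work surface at z = 0. Lengths are in mm, angles in rad, forces in N, time in s.
With the tool pointing down it reaches from about 425 to 1025 mm from the base axis. Payload 3.6 kg.
Tool frame: the origin (TCP) lies midway between the tips of the shut fingers; the grasp point (between the pads) lies behind it (grip_depth is the z of the grasp point in the tool frame, in mm); z points along the fingers, y is the line along which they close (so a half turn about z gives the same grasp; the last joint's range is limited). The gripper opens to 85 mm and grips with 20 to 120 N. Pads are 22 mm wide; open, the fingers measure 114 mm over their backs; the gripper's body (76 mm by 85 mm) begins 54 mm behind the grasp point. The pads swing forward as they close: fully open they stand 13 mm farther back than shut.
Start: joints at [1.048, 0.591, 0.048, 1.609, -0.033, 0.943, -0.034], TCP at [302.101, -659.063, 231.302] pointing down, gripper open.
Joint ranges: [-2.69, 2.69], [-0.47, 2.24], [-1.27, 1.36], [0.19, 2.51], [-1.53, 4.68], [0.08, 2.07], [-3.09, 3.09]. Speed limits (rad/s): [2.57, 2.57, 3.14, 3.14, 3.14, 3.14, 3.14].

INTERFACE

Orientations are given as a unit quaternion [w, x, y, z].
In Python, from bench import * gives the robot as it stands. The module is installed in compiled form; this text tells all that it offers.
- The arm moves only by the tool step_arm, never from a script. Its argument "deltas" is a list of rows, each an object of numbers: "x", "y", "z": the shift along the world's x, y, z in m; "spin": the turn about the world's z in rad. In form: [{"x": .., "y": .., "z": .., "spin": ..}, ...]. A call has 1 to 12 rows; each row shifts and turns the commanded pose from where the row before left it; what a row does not reach is not made up. A row lasts 1/12 s, in which the tool goes at most 41.7 mm and 7.16 degrees, less where a joint would pass 70% of its speed; a pose out of reach is approached as far as the arm can. A call is refused whole if a number of a shift passes 0.0417 or a number of a turn 0.125, either way. A call with a gripper value outside its range is refused whole. "gripper" is the finger opening in m, from 0 to 0.0854, set as the call begins (left out, the last holds). The fingers move at their own pace and stop on an object; "force" is the grip in N (left out, the last holds). Time passes only in rows, so rows that do not move let the fingers close. It gives the time, the measured TCP pose, the force, the opening and the grip force at its end, in the units of the state.
- get_state(): the state, without advancing time (a new reading comes with each control period).
- camera(name): name is "scene" or "top" or "wrist"; returns a dict with "color" (400x640x3 uint8, red, green, blue), "range_z" (400x640 float32, mm along the optical axis (not along the pixel's ray), 0 where there is no reading), "fov_y" (degrees; the focal length in pixels is half the picture's height over the tangent of half this angle, whatever the lens; pixels are square), "cx", "cy" (the principal point, pixels), "eye" and "attitude" of the camera in the world. Camera axes: x right, y up, looking along -z (the intrinsics and any distortion apply to the point x, -y, -z); pixel columns grow to the right and rows downward; lengths in mm; the calibration is good to about 2 mm. A picture is of the moment at which its call begins.
- hand_in(): hands the job in; it is judged then, once.
The state is a dict: "time": time; "joint_pos": joint angles; "qvel": joint speeds; "joint_efforts": joint torques, N m; "tcp_pos": TCP position; "eef_rot": TCP orientation; "wrist_force": force on the tool from outside, world axes, zero at the start; "ft_torque": the same for the moment, N m; "finger_gap": opening from 0.0 (shut) to 1.0 (fully open); "grip_force": force on a finger pad.
Only numpy, scipy, OpenCV 4.12 (cv2) and the standard library are available. Lean on these libraries where they do the work, as an engineer would, in place of code of your own. Each camera call takes 0.05 s, during which the arm holds its last target. There are 200 camera calls.

## Working session

There is one attempt and no reset: what is moved stays moved. The work goes in short steps, Python scripts to look and compute and a tool call to move; the robot and the scene stay as the last step left them, time stands still between calls to the robot, and variables do not carry over. Pictures are saved under pics/ and viewed, at most 14 in all, crops included, and the job is handed in when it is done.

Besides the shell and the picture viewer there is one more tool, called after "Call:" by a JSON object that holds its "fn" and its "kwargs". step_arm: Moves the arm, as the interface text tells. Its arguments: {"type":"object","properties":{"deltas":{"type":"array","items":{"type":"object","properties":{"x":{"type":"number"},"y":{"type":"number"},"z":{"type":"number"},"spin":{"type":"number"}}}},"gripper":{"type":"number"},"force":{"type":"number"}},"required":["deltas"]}

```bash
mkdir -p pics
cat > h.py <<'E'
from bench import *
import numpy as np, cv2
from scipy.spatial.transform import Rotation as R
def cam(n):
    c=camera(n); return c
def rot(c):
    a=np.array(c["attitude"],float)
    return a if a.shape==(3,3) else R.from_quat([a[1],a[2],a[3],a[0]]).as_matrix()
def ray(c,u,v):
    f=200/np.tan(np.radians(c["fov_y"])/2)
    d=np.array([(u-c["cx"])/f,-(v-c["cy"])/f,-1.0]); return rot(c)@d
def onz(c,u,v,z):
    d=ray(c,u,v); e=np.array(c["eye"]); return e+d*(z-e[2])/d[2]
def cloud(c):
    f=200/np.tan(np.radians(c["fov_y"])/2)
    v,u=np.mgrid[0:400,0:640]; Z=c["range_z"]
    P=np.stack([(u-c["cx"])/f*Z,-(v-c["cy"])/f*Z,-Z],-1)@rot(c).T+np.array(c["eye"])
    P[Z==0]=np.nan; return P
def save(c,n,crop=None,s=1):
    im=c["color"][:,:,::-1]
    if crop: im=im[crop[1]:crop[3],crop[0]:crop[2]]
    cv2.imwrite("pics/"+n,cv2.resize(im,None,fx=s,fy=s,interpolation=cv2.INTER_CUBIC))
E
python3 - <<'E'
from h import *
s=get_state(); print(s)
for n in("top","scene"):
    c=cam(n); save(c,n+"1.png",s=1.25); np.save(n+".npy",c,allow_pickle=True)
    print(n,{k:v for k,v in c.items() if k not in("color","range_z")})
E
```

```text
{'time': 0.0, 'joint_pos': array([ 1.04749246,  0.5921432 ,  0.04831533,  1.60983512, -0.03329157,
        0.94267204, -0.03371748]), 'qvel': array([-8.61643069e-05,  4.56229357e-04, -1.98488376e-04,  6.14886137e-04,
       -7.32883887e-05,  1.76137435e-03, -1.60726930e-03]), 'joint_efforts': array([-1.69057530e-04, -5.48679471e+01,  1.54671438e+00, -1.98123926e+01,
        9.41296545e-03,  8.62388959e-03, -5.76064892e-06]), 'tcp_pos': array([ 301.75326014, -658.31134404,  230.11917724]), 'eef_rot': array([-1.08288962e-03,  9.76990847e-01,  2.13278262e-01, -3.10098468e-04]), 'wrist_force': array([-0.14798249, -0.11392714, -0.30027056]), 'ft_torque': array([-0.00891542, -0.000219  , -0.03419712]), 'grip_force': 0.0, 'finger_gap': 1.0010472909843449}
top {'fov_y': 52.34755190473795, 'cx': 315.1836359734122, 'cy': 191.516172933338, 'eye': array([ 266.38641747,   16.71887175, 1318.99893528]), 'attitude': array([-0.70253074, -0.06991568,  0.06112634,  0.70556781])}
scene {'fov_y': 49.16854110722308, 'cx': 316.73011412731853, 'cy': 201.4321384052488, 'eye': array([ 981.87216466, -358.84196321, 1091.81886246]), 'attitude': array([0.87026045, 0.24841178, 0.11460449, 0.40963905])}
```

View pics/top1.png

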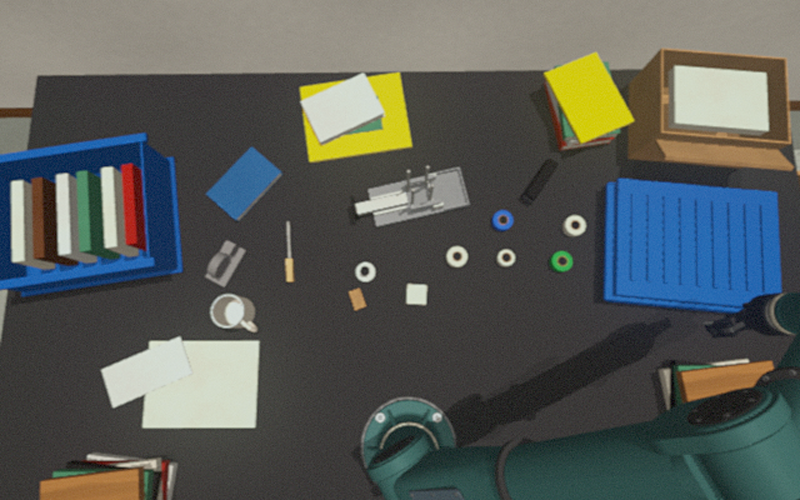

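View pics/scene1.png

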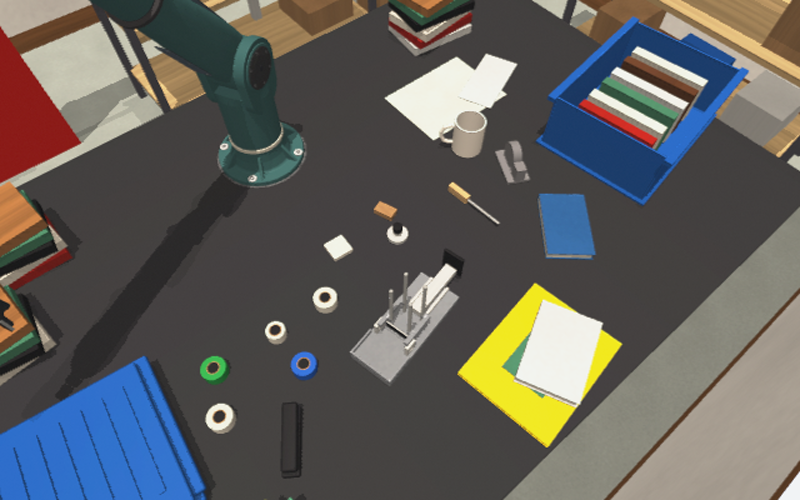

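The top view (800x500 picture) shows white discs at (457,256), (506,257) and (574,225), and blue (503,220) and green (562,261) decoys. The follower is at (366,271) with its dark knob, the pin at (289,255) and the dispenser column around (418,185). The disc at (506,257) looks smaller, so it is probably the small roll; I'll check that by measuring and in a crop.

Run:
```python
from h import *
for n in("top","scene"):
    c=np.load(n+".npy",allow_pickle=True).item(); P=cloud(c)
    hsv=cv2.cvtColor(c["color"],cv2.COLOR_RGB2HSV)
    print(n,"table z",np.nanmedian(P[250:260,150:500,2]) )
    m=((hsv[...,1]<70)&(hsv[...,2]>110)&(P[...,2]>7)&(P[...,2]<60)&(P[...,0]>380)&(P[...,0]<800)&(abs(P[...,1])<480)).astype(np.uint8)
    k,l,st,ce=cv2.connectedComponentsWithStats(m)
    for i in range(1,k):
        if st[i,4]<60: continue
        Q=P[l==i]; z=np.nanpercentile(Q[:,2],70)
        cs,_=cv2.findContours((l==i).astype(np.uint8),cv2.RETR_EXTERNAL,cv2.CHAIN_APPROX_NONE)
        a=max(cs,key=len)[:,0,:].astype(float)
        # contour at top plane z~ known heights
        W=np.array([onz(c,u,v,z)[:2] for u,v in a]); (x,y),r=cv2.minEnclosingCircle(W.astype(np.float32))
        print(i,st[i,4],ce[i].round(1),"z70 %.1f"%z,"circ %.1f %.1f r%.1f"%(x,y,r), "mean",W.mean(0).round(1))
c=np.load("top.npy",allow_pickle=True).item();P=cloud(c)
m=(P[...,2]>120)&(P[...,2]<200)&(P[...,0]>500)&(P[...,0]<750)&(abs(P[...,1])<300)
k,l,st,ce=cv2.connectedComponentsWithStats(m.astype(np.uint8))
for i in range(1,k): print("rod?",st[i,4],ce[i],np.nanmax(P[l==i],0).round(),np.nanmean(P[l==i],0).round())
save(c,"crop1.png",(340,150,500,230),5)
save(c,"crop2.png",(200,130,400,260),4)
```

```text
top table z -0.9665435435448444
1 108 [261.4 109.2] z70 35.6 circ 795.3 209.3 r30.3 mean [789.3 209.7]
5 2032 [331.5 158.3] z70 27.0 circ 624.5 -13.0 r148.7 mean [617.9 -26.9]
21 196 [459.4 180.3] z70 27.3 circ 542.6 -434.1 r29.1 mean [ 543.7 -433.6]
25 74 [182.1 197.9] z70 48.7 circ 485.5 454.8 r17.8 mean [486.1 456.2]
26 182 [365.4 205.1] z70 27.8 circ 463.7 -128.6 r26.8 mean [ 464.4 -128.2]
27 169 [185.7 212.2] z70 11.5 circ 443.5 456.0 r53.0 mean [444.5 454.6]
28 113 [404.3 206. ] z70 27.6 circ 460.2 -253.1 r22.8 mean [ 460.3 -253.1]
31 136 [292.2 217.4] z70 12.4 circ 428.1 106.9 r24.7 mean [428.6 106. ]
32 66 [332.9 229.3] z70 13.8 circ 388.8 -25.7 r24.8 mean [387.9 -25.1]
scene table z 0.44297079382386073
1 144 [403.7 133.2] z70 11.4 circ 447.1 452.7 r53.7 mean [449.3 451.7]
2 90 [415.  130.5] z70 50.7 circ 481.7 461.5 r27.9 mean [482.7 459. ]
9 138 [317.1 187.9] z70 12.0 circ 431.9 103.8 r26.2 mean [433.2 104.2]
13 98 [273.1 201.2] z70 13.9 circ 389.7 -27.2 r25.4 mean [390.  -27.5]
18 2888 [325.2 260.1] z70 25.9 circ 622.0 -10.1 r152.6 mean [625.2 -18.3]
19 243 [259.6 239.7] z70 27.3 circ 470.9 -133.5 r30.5 mean [ 471.  -131.7]
21 98 [434.9 246.6] z70 36.8 circ 798.7 209.2 r29.7 mean [792.4 211.4]
26 153 [220.2 266. ] z70 27.6 circ 468.1 -255.4 r25.0 mean [ 467.9 -256.8]
38 323 [176.  334.5] z70 27.9 circ 550.4 -436.1 r29.1 mean [ 550.7 -436.2]
rod? 22 [341.59090909 136.13636364] [656. -45. 183.] [651. -48. 159.]
rod? 19 [326.68421053 139.52631579] [645.  -2. 185.] [641.  -4. 160.]
rod? 22 [345.18181818 150.77272727] [611. -55. 185.] [606. -58. 158.]
rod? 21 [330.04761905 154.33333333] [598. -10. 185.] [596. -13. 158.]
```

View pics/crop1.png

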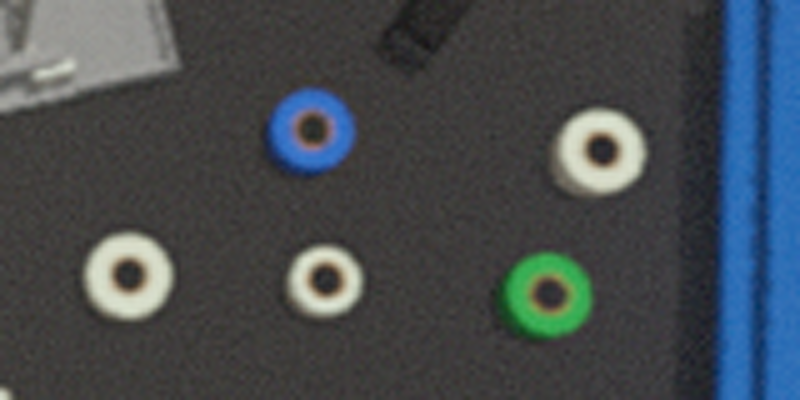

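View pics/crop2.png

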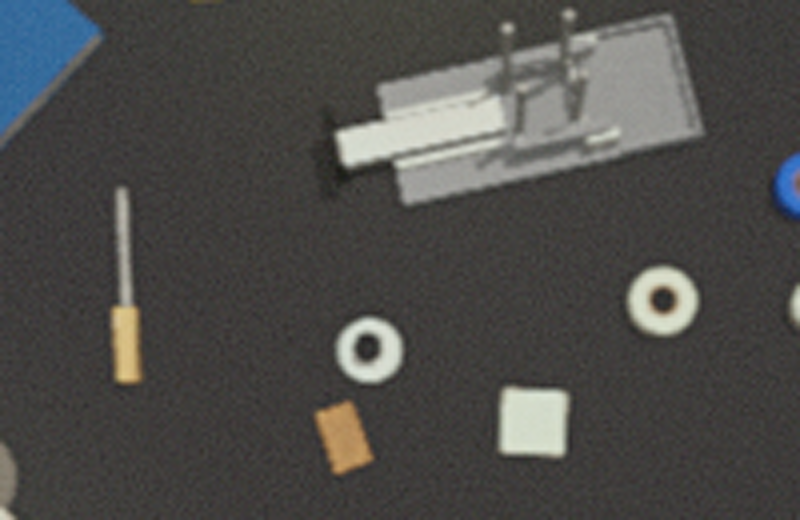

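Crop1 shows the white disc at (325,282), full-image px (405,206), with r≈22 mm against ≈27 for its white neighbours at (365,205) and (459,180). It is the small roll. There are two full white rolls; the blue and green ones are decoys. Crop2 shows the dispenser yawed about 13° with its pusher to the left, and the pin's rod pointing away from the robot. I'll move towards the small roll while I refine the dispenser pose.

Call:
{"fn": "step_arm", "kwargs": {"deltas": [{"x": 0.011, "y": 0.033, "z": 0.003, "spin": -0.018}, {"x": 0.011, "y": 0.033, "z": 0.003, "spin": -0.018}, {"x": 0.011, "y": 0.033, "z": 0.003, "spin": -0.018}, {"x": 0.011, "y": 0.033, "z": 0.003, "spin": -0.018}, {"x": 0.011, "y": 0.033, "z": 0.003, "spin": -0.018}, {"x": 0.011, "y": 0.033, "z": 0.003, "spin": -0.018}, {"x": 0.011, "y": 0.033, "z": 0.003, "spin": -0.018}, {"x": 0.011, "y": 0.033, "z": 0.003, "spin": -0.018}, {"x": 0.011, "y": 0.033, "z": 0.003, "spin": -0.018}, {"x": 0.011, "y": 0.033, "z": 0.003, "spin": -0.018}, {"x": 0.011, "y": 0.033, "z": 0.003, "spin": -0.018}, {}], "gripper": 0.0854, "force": 30}}

```text
validation failed for argument at $.de...
```

```bash
cat >> h.py <<'E'
def yaw(s):
    w,x,y,z=s["eef_rot"]; return 2*np.degrees(np.arctan2(y,x))
def discs(c,zmin=20,zmax=50):
    """white discs: circle centre on top plane z=28"""
    P=cloud(c); hsv=cv2.cvtColor(c["color"],cv2.COLOR_RGB2HSV)
    m=((hsv[...,1]<70)&(hsv[...,2]>110)&(abs(P[...,2]-27)<5)).astype(np.uint8)
    k,l,st,ce=cv2.connectedComponentsWithStats(m); out=[]
    for i in range(1,k):
        if st[i,4]<60: continue
        cs,_=cv2.findContours((l==i).astype(np.uint8),cv2.RETR_EXTERNAL,cv2.CHAIN_APPROX_NONE)
        W=np.array([onz(c,u,v,28)[:2] for u,v in max(cs,key=len)[:,0,:]],np.float32)
        (x,y),r=cv2.minEnclosingCircle(W); (ex,ey),(a,b),t=cv2.fitEllipse(W)
        print("disc",st[i,4],ce[i].round(),"z%.1f"%np.nanmedian(P[l==i][:,2]),"circ %.1f %.1f r%.1f"%(x,y,r),"ell %.1f %.1f %.1f %.1f"%(ex,ey,a,b))
E
python3 - <<'E'
from h import *
s=get_state(); print(s["time"],s["tcp_pos"],yaw(s))
c=np.load("top.npy",allow_pickle=True).item(); P=cloud(c)
m=((abs(P[...,2]-20)<6)&(P[...,0]>540)&(P[...,0]<720)&(P[...,1]>-200)&(P[...,1]<180)).astype(np.uint8)
k,l,st,ce=cv2.connectedComponentsWithStats(m)
i=1+st[1:,4].argmax(); v,u=np.nonzero(l==i)
W=np.array([onz(c,a,b,20)[:2] for a,b in zip(u,v)],np.float32)
print("slab",cv2.minAreaRect(W),st[i])
c=cam("wrist"); save(c,"w1.png"); print(c["eye"]); discs(c)
np.save("w.npy",c,allow_pickle=True)
E
```

```text
0.1 [ 301.75433993 -658.40148157  230.26471329] 24.62728160164728
slab ((624.0657348632812, -31.3662109375), (104.8645248413086, 249.2595672607422), 12.886823654174805) [ 295  135   79   46 1436]
[ 362.45559525 -630.51938652  373.47611248]
disc 158 [264. 258.] z27.0 circ 166.9 -636.0 r18.6 ell 169.5 -634.9 15.4 36.1
disc 761 [387. 290.] z27.1 circ 189.1 -786.0 r51.9 ell 194.9 -813.7 20.7 131.1
```

View pics/w1.png

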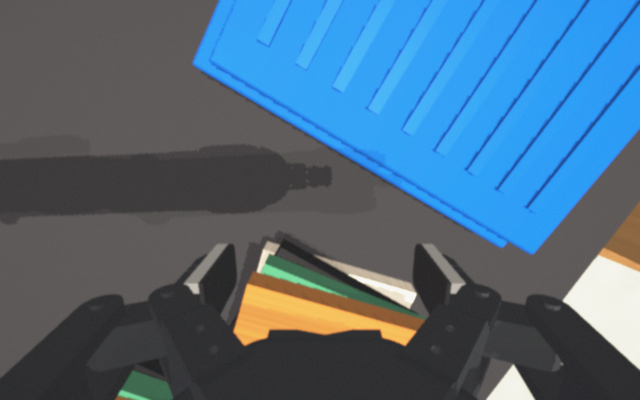

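The wrist view still shows the start place: the blue bin at the top and the fingers around (230,270) and (440,270). The move was refused, probably because of the empty row. Resending with all numbers filled in.

Call:
{"fn": "step_arm", "kwargs": {"deltas": [{"x": 0.011, "y": 0.033, "z": 0.003, "spin": -0.018}, {"x": 0.011, "y": 0.033, "z": 0.003, "spin": -0.018}, {"x": 0.011, "y": 0.033, "z": 0.003, "spin": -0.018}, {"x": 0.011, "y": 0.033, "z": 0.003, "spin": -0.018}, {"x": 0.011, "y": 0.033, "z": 0.003, "spin": -0.018}, {"x": 0.011, "y": 0.033, "z": 0.003, "spin": -0.018}, {"x": 0.011, "y": 0.033, "z": 0.003, "spin": -0.018}, {"x": 0.011, "y": 0.033, "z": 0.003, "spin": -0.018}, {"x": 0.011, "y": 0.033, "z": 0.003, "spin": -0.018}, {"x": 0.011, "y": 0.033, "z": 0.003, "spin": -0.018}, {"x": 0.011, "y": 0.033, "z": 0.003, "spin": -0.018}, {"x": 0, "y": 0, "z": 0, "spin": 0}], "gripper": 0.0854, "force": 30}}

```text
time: 1.15
tcp_pos: [426.1, -288.1, 264.5]
eef_rot: [-0.002, 0.993, 0.121, 0.001]
wrist_force: [-0.4, 0.6, -0.5]
finger_gap: 1.0
grip_force: 0.0
```

Run:
```python
from h import *
s=get_state(); print(s["time"],s["tcp_pos"],yaw(s),s.keys())
c=cam("wrist"); save(c,"w2.png"); print(c["eye"]); discs(c)
c=cam("top"); discs(c)
```

```text
1.15 [ 426.11217234 -288.07547258  264.52116841] 13.89153782349548 dict_keys(['time', 'joint_pos', 'qvel', 'joint_efforts', 'tcp_pos', 'eef_rot', 'wrist_force', 'ft_torque', 'grip_force', 'finger_gap'])
[ 490.60774608 -272.40123467  407.9188022 ]
disc 140 [321.  51.] z28.7 circ 561.1 -249.9 r14.3 ell 561.1 -250.1 27.4 27.6
disc 1201 [465. 105.] z28.7 circ 544.9 -435.3 r27.1 ell 545.0 -435.4 50.4 52.9
disc 1165 [208. 108.] z28.6 circ 465.7 -129.6 r26.7 ell 465.6 -129.5 50.3 52.5
disc 572 [306. 136.] z28.8 circ 461.6 -254.5 r20.8 ell 461.6 -254.5 40.3 40.5
disc 309 [495. 381.] z27.3 circ 154.8 -637.0 r33.5 ell 164.6 -633.1 18.8 76.5
disc 73 [312. 168.] z27.1 circ 585.3 40.9 r41.6 ell 588.5 43.0 13.3 79.9
disc 163 [366. 205.] z26.7 circ 465.4 -128.8 r25.6 ell 465.1 -129.0 47.6 49.8
disc 96 [405. 206.] z26.4 circ 461.5 -253.6 r21.4 ell 461.0 -254.5 37.7 40.7
disc 81 [ 81. 366.] z25.4 circ -21.4 728.2 r44.3 ell -21.6 740.3 9.3 95.5
```

View pics/w2.png

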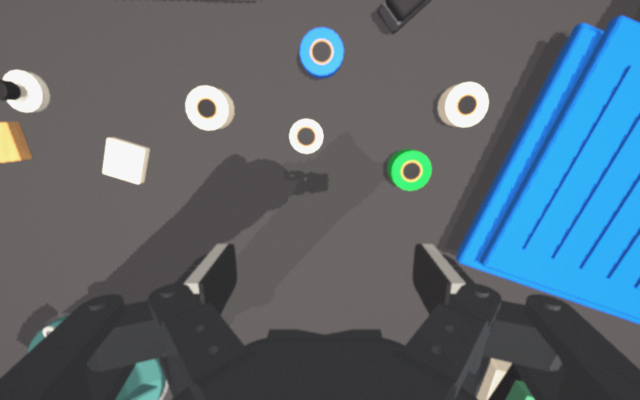

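The wrist view shows the small roll at (306,136), full rolls at (208,108) and (465,105), and the decoys at blue (321,52) and green (411,170). The wrist and top cameras agree within 1 mm.

Run:
```python
import bench
print([n for n in dir(bench) if not n.startswith('__')], getattr(bench,'grip_depth',None))
s=bench.get_state(); print(s["time"],s["tcp_pos"],abs(s["qvel"]).max())
```

```text
['IKError', 'camera', 'get_state', 'grip_depth', 'hand_in'] -18.700000000000003
1.25 [ 423.79428313 -294.36353748  264.41316521] 0.046872522972682636
```

Call:
{"fn": "step_arm", "kwargs": {"deltas": [{"x": 0.018, "y": 0.017, "z": -0.03, "spin": -0.017}, {"x": 0.018, "y": 0.017, "z": -0.03, "spin": 0}, {"x": 0, "y": 0, "z": -0.03, "spin": 0}, {"x": 0, "y": 0, "z": -0.03, "spin": 0}, {"x": 0, "y": 0, "z": -0.02, "spin": 0}, {"x": 0, "y": 0, "z": 0, "spin": 0}, {"x": 0, "y": 0, "z": 0, "spin": 0}]}}

```text
time: 1.83
tcp_pos: [457.9, -263.3, 123.4]
eef_rot: [-0.0, 0.994, 0.106, -0.001]
wrist_force: [-0.2, -0.8, 0.1]
finger_gap: 0.999
grip_force: 0.0
```

Run:
```python
from h import *
s=get_state(); print(s["time"],s["tcp_pos"],yaw(s),abs(s["qvel"]).max())
c=cam("wrist"); discs(c); s=get_state(); print(s["time"],s["tcp_pos"])
```

```text
1.8333 [ 457.89296786 -263.33756328  123.39606878] 12.179034812956294 0.0424337400996146
disc 203 [337.  63.] z28.8 circ 561.3 -249.9 r14.0 ell 561.3 -249.9 26.7 26.9
disc 2871 [559. 137.] z28.8 circ 545.1 -434.4 r28.1 ell 545.4 -434.5 51.1 55.6
disc 2624 [164. 154.] z28.6 circ 466.0 -129.8 r27.4 ell 466.2 -129.4 50.8 53.8
disc 1179 [315. 190.] z28.8 circ 462.5 -254.1 r21.2 ell 462.4 -254.1 40.6 41.8
1.8833 [ 458.93994905 -263.61752385  124.57985609]
```

Call:
{"fn": "step_arm", "kwargs": {"deltas": [{"x": 0.003, "y": 0.008, "z": -0.03, "spin": 0.01}, {"x": 0, "y": 0, "z": -0.03, "spin": 0}, {"x": 0, "y": 0, "z": -0.03, "spin": 0}, {"x": 0, "y": 0, "z": -0.02, "spin": 0}, {"x": 0, "y": 0, "z": -0.01, "spin": 0}, {"x": 0, "y": 0, "z": -0.001, "spin": 0}, {"x": 0, "y": 0, "z": 0, "spin": 0}]}}

```text
time: 2.47
tcp_pos: [462.9, -255.0, 4.2]
eef_rot: [0.001, 0.994, 0.112, 0.001]
wrist_force: [0.7, -0.3, -0.1]
finger_gap: 1.001
grip_force: 0.0
```

Call:
{"fn": "step_arm", "kwargs": {"deltas": [{"x": 0, "y": 0, "z": 0, "spin": 0}, {"x": 0, "y": 0, "z": 0, "spin": 0}, {"x": 0, "y": 0, "z": 0, "spin": 0}, {"x": 0, "y": 0, "z": 0, "spin": 0}, {"x": 0, "y": 0, "z": 0, "spin": 0}, {"x": 0, "y": 0, "z": 0, "spin": 0}, {"x": 0, "y": 0, "z": 0, "spin": 0}, {"x": 0, "y": 0, "z": 0, "spin": 0}], "gripper": 0.02, "force": 20}}

```text
time: 3.13
tcp_pos: [462.7, -254.4, 4.5]
eef_rot: [0.001, 0.994, 0.112, 0.001]
wrist_force: [-0.8, 0.3, 6.4]
finger_gap: 0.485
grip_force: 19.5
```

Call:
{"fn": "step_arm", "kwargs": {"deltas": [{"x": 0, "y": 0, "z": 0.01, "spin": 0}, {"x": 0, "y": 0, "z": 0.03, "spin": 0}, {"x": 0, "y": 0, "z": 0.04, "spin": 0}, {"x": 0, "y": 0, "z": 0.04, "spin": 0}, {"x": 0, "y": 0, "z": 0.04, "spin": 0}, {"x": 0, "y": 0, "z": 0.04, "spin": 0}, {"x": 0, "y": 0, "z": 0.017, "spin": 0}, {"x": 0, "y": 0, "z": 0, "spin": 0}]}}

```text
time: 3.8
tcp_pos: [464.7, -255.4, 226.0]
eef_rot: [0.003, 0.994, 0.112, 0.005]
wrist_force: [0.3, 0.0, 0.1]
finger_gap: 0.485
grip_force: 20.6
```

Call:
{"fn": "step_arm", "kwargs": {"deltas": [{"x": 0.014, "y": 0.03, "z": 0, "spin": 0}, {"x": 0.014, "y": 0.03, "z": 0, "spin": 0}, {"x": 0.014, "y": 0.03, "z": 0, "spin": 0}, {"x": 0.014, "y": 0.03, "z": 0, "spin": 0}, {"x": 0.014, "y": 0.03, "z": 0, "spin": 0}, {"x": 0.014, "y": 0.03, "z": 0, "spin": 0}, {"x": 0.014, "y": 0.03, "z": 0, "spin": 0}, {"x": 0, "y": 0, "z": 0, "spin": 0}, {"x": 0, "y": 0, "z": 0, "spin": 0}]}}

```text
time: 4.55
tcp_pos: [560.0, -41.2, 219.6]
eef_rot: [-0.001, 0.993, 0.115, -0.001]
wrist_force: [-1.4, -0.0, -0.5]
finger_gap: 0.487
grip_force: 20.6
```

Run:
```python
from h import *
s=get_state(); print(s["time"],s["tcp_pos"],yaw(s),s["finger_gap"])
c=cam("wrist"); save(c,"w3.png"); P=cloud(c); np.save("w.npy",c,allow_pickle=True)
m=((P[...,2]>175)&(P[...,2]<192)&(P[...,0]>575)).astype(np.uint8)
k,l,st,ce=cv2.connectedComponentsWithStats(m)
for i in range(1,k):
    if st[i,4]>15:
        Q=P[l==i]; Q=Q[Q[:,2]>np.nanmax(Q[:,2])-4]; print(st[i],ce[i].round(),Q.mean(0).round(1),(Q.max(0)/2+Q.min(0)/2).round(1),len(Q))
m=((abs(P[...,2]-20)<3)&(P[...,0]>540)).astype(np.uint8)
k,l,st,ce=cv2.connectedComponentsWithStats(m); i=1+st[1:,4].argmax(); print(st[i]); print(cv2.minAreaRect(P[l==i][:,:2].astype(np.float32)))
```

```text
4.55 [560.00244677 -41.15192525 219.64912886] 13.192358632510517 0.4865083639492359
[286  66  15  17 190] [293.  74.] [643.1  -3.  184.6] [643.3  -2.9 185. ] 140
[365  67  16  17 196] [373.  75.] [653.3 -47.3 184.6] [653.4 -47.3 185. ] 143
[288 148  14  14 152] [294. 154.] [598.7 -13.1 184.6] [598.6 -13.1 184.6] 126
[362 148  14  14 156] [369. 155.] [608.8 -57.4 184.8] [608.8 -57.5 185.3] 112
[ 213   66  166   97 7616]
((617.9241333007812, 2.678436279296875), (103.50860595703125, 182.52642822265625), 13.154557228088379)
```

View pics/w3.png

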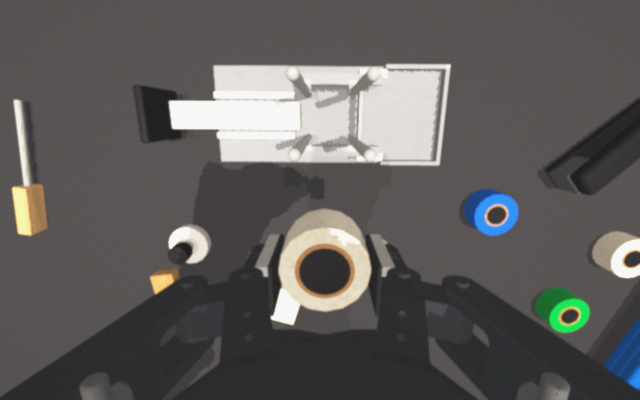

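The wrist view shows the roll held flat at (325,270). The rod tops are at (293,74), (373,75), (294,154) and (369,155), with the paddle at (155,113). I'll re-measure with the arm settled, and locate the held roll as well.

```bash
cat >> h.py <<'E'
def rods(c):
    P=cloud(c); m=((P[...,2]>175)&(P[...,2]<192)&(P[...,0]>575)).astype(np.uint8); o=[]
    k,l,st,ce=cv2.connectedComponentsWithStats(m)
    for i in range(1,k):
        if 60<st[i,4]<400: o.append(onz(c,*ce[i],184)[:2])
    o=np.array(o); print("rods",len(o),o.round(1).tolist(),"mean",o.mean(0).round(1)); return o
E
python3 - <<'E'
from h import *
for _ in range(2):
    s=get_state(); print(s["time"],s["tcp_pos"],yaw(s),abs(s["qvel"]).max())
    c=cam("wrist"); rods(c)
P=cloud(c); z=P[190:330,270:380]
q=z[(z[...,2]>225)&(z[...,2]<260)]; print(len(q),np.nanmedian(q[:,2]),(q.max(0)+q.min(0))/2,q.max(0)-q.min(0))
E
```

```text
4.6 [559.14925027 -43.49000862 219.57928233] 12.990906589115381 0.0360333213115202
rods 4 [[642.8, -3.3], [652.6, -47.1], [599.2, -13.3], [609.0, -57.0]] mean [625.9 -30.2]
4.65 [558.79840065 -44.93693071 219.65349275] 12.849326391575056 0.019106665596368123
rods 4 [[642.9, -3.5], [652.6, -47.1], [599.1, -13.4], [609.0, -57.0]] mean [625.9 -30.2]
8535 244.04828013155424 [558.75939179 -42.51239678 242.52159155] [41.6557878  52.44585346 34.94059198]
```

Run:
```python
from h import *
s=get_state(); print(s["time"],s["tcp_pos"],yaw(s))
c=cam("wrist"); g=cv2.cvtColor(c["color"],cv2.COLOR_RGB2GRAY)
m=(g<70).astype(np.uint8); m[:, :290]=0; m[:,360:]=0; m[:238]=0; m[305:]=0
k,l,st,ce=cv2.connectedComponentsWithStats(m); i=1+st[1:,4].argmax()
cs,_=cv2.findContours((l==i).astype(np.uint8),0,cv2.CHAIN_APPROX_NONE); cs=max(cs,key=len)
W=np.array([onz(c,u,v,246)[:2] for u,v in cs[:,0,:]],np.float32)
P=cloud(c); print("top z",np.nanpercentile(P[225:240,310:340,2],50), st[i])
print(cv2.fitEllipse(cs),cv2.fitEllipse(W), onz(c,324.5,270,246))
c=cam("top"); P=cloud(c); m=(P[...,2]>215)&(P[...,2]<250)&(P[...,0]>520)&(P[...,0]<600)&(abs(P[...,1]+44)<45)
rods_=((P[...,2]>150)&(P[...,2]<190)&(P[...,0]>580)&(P[...,0]<670)&(abs(P[...,1]+31)<50)).astype(np.uint8)
k,l,st,ce=cv2.connectedComponentsWithStats(rods_)
for i in range(1,k): 
  Q=P[l==i]; print(st[i,4],Q[Q[:,2]>178].mean(0))
```

```text
4.7 [558.7805915  -45.684483   219.76996278] 12.762456980065965
top z 243.59584405791162 [ 300  249   50   45 1747]
((324.31536865234375, 271.1802062988281), (43.779380798339844, 48.88974380493164), 89.76642608642578) ((559.4478759765625, -45.27534484863281), (21.475797653198242, 21.504789352416992), 15.652205467224121) [560.2611621  -45.17381651 246.        ]
13 [640.97018499  -3.21628772 181.54652473]
```

Call:
{"fn": "step_arm", "kwargs": {"deltas": [{"x": 0.0332, "y": 0.0075, "z": 0, "spin": 0}, {"x": 0.0332, "y": 0.0075, "z": 0, "spin": 0}, {"x": 0, "y": 0, "z": 0, "spin": 0}, {"x": 0, "y": 0, "z": 0, "spin": 0}, {"x": 0, "y": 0, "z": 0, "spin": 0}, {"x": 0, "y": 0, "z": 0, "spin": 0}]}}

```text
time: 5.3
tcp_pos: [624.9, -30.4, 220.0]
eef_rot: [0.0, 0.994, 0.111, -0.001]
wrist_force: [-0.5, 0.7, -1.5]
finger_gap: 0.483
grip_force: 20.6
```

Run:
```python
from h import *
for _ in range(3):
    s=get_state(); print(s["time"],s["tcp_pos"],yaw(s)); c=cam("wrist")
save(c,"w4.png"); print(c["eye"])
```

```text
5.3 [624.88790973 -30.40368208 219.96208186] 12.778428884621734
5.35 [624.96738261 -30.22618675 220.08270314] 12.792185608871952
5.4 [625.18238602 -30.00499718 220.2333126 ] 12.8086797114231
[690.30882476 -14.91463317 363.38423086]
```

View pics/w4.png

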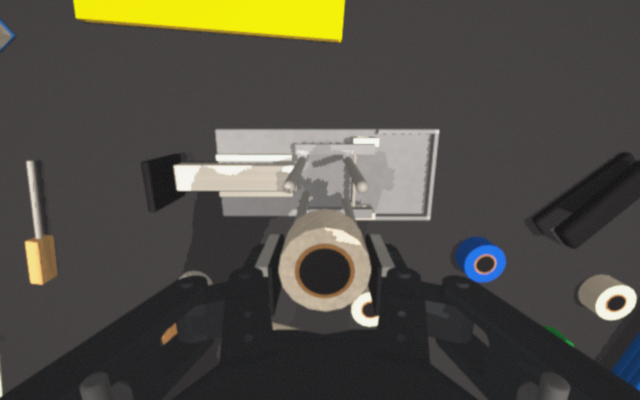

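The held roll at (325,270) is over the column, in line between the two far rods at (295,180) and (355,180). Lowering between the rods.

Call:
{"fn": "step_arm", "kwargs": {"deltas": [{"x": 0, "y": 0, "z": -0.02, "spin": 0}, {"x": 0, "y": 0, "z": -0.02, "spin": 0}, {"x": 0, "y": 0, "z": -0.02, "spin": 0}, {"x": 0, "y": 0, "z": 0, "spin": 0}]}}

```text
time: 5.78
tcp_pos: [623.0, -29.2, 156.8]
eef_rot: [-0.0, 0.994, 0.112, -0.004]
wrist_force: [-0.8, 0.0, -1.4]
finger_gap: 0.482
grip_force: 20.6
```

Call:
{"fn": "step_arm", "kwargs": {"deltas": [{"x": 0, "y": 0, "z": -0.02, "spin": 0}, {"x": 0, "y": 0, "z": -0.017, "spin": 0}, {"x": 0, "y": 0, "z": 0, "spin": 0}, {"x": 0, "y": 0, "z": 0, "spin": 0}, {"x": 0, "y": 0, "z": 0, "spin": 0}]}}

```text
time: 6.2
tcp_pos: [627.3, -29.2, 124.7]
eef_rot: [0.0, 0.994, 0.112, 0.001]
wrist_force: [0.4, 1.0, -0.7]
finger_gap: 0.485
grip_force: 20.6
```

Call:
{"fn": "step_arm", "kwargs": {"deltas": [{"x": 0, "y": 0, "z": 0, "spin": 0}, {"x": 0, "y": 0, "z": 0, "spin": 0}, {"x": 0, "y": 0, "z": 0, "spin": 0}, {"x": 0, "y": 0, "z": 0, "spin": 0}, {"x": 0, "y": 0, "z": 0, "spin": 0}, {"x": 0, "y": 0, "z": 0, "spin": 0}], "gripper": 0.07}}

```text
time: 6.7
tcp_pos: [626.6, -29.0, 123.5]
eef_rot: [-0.0, 0.994, 0.112, 0.0]
wrist_force: [-0.0, -0.7, -0.3]
finger_gap: 0.816
grip_force: 0.0
```

Call:
{"fn": "step_arm", "kwargs": {"deltas": [{"x": 0, "y": 0, "z": 0.035, "spin": 0}, {"x": 0, "y": 0, "z": 0.035, "spin": 0}, {"x": 0, "y": 0, "z": 0.035, "spin": 0}, {"x": -0.03, "y": -0.02, "z": 0, "spin": 0}, {"x": -0.03, "y": -0.02, "z": 0, "spin": 0}, {"x": -0.03, "y": -0.02, "z": 0, "spin": 0}, {"x": -0.02, "y": -0.01, "z": 0, "spin": 0}, {"x": 0, "y": 0, "z": 0, "spin": 0}, {"x": 0, "y": 0, "z": 0, "spin": 0}], "gripper": 0.0854}}

```text
time: 7.45
tcp_pos: [515.3, -100.0, 228.5]
eef_rot: [0.0, 0.994, 0.111, -0.0]
wrist_force: [0.8, 0.4, -0.1]
finger_gap: 1.002
grip_force: 0.0
```

Run:
```python
from h import *
s=get_state(); print(s["time"],s["tcp_pos"],yaw(s))
c=cam("wrist"); discs(c); rods(c); save(c,"w5.png",(160,0,480,240),2.5)
```

```text
7.45 [515.33492576 -99.99203045 228.52499283] 12.75045203034522
disc 383 [385.  40.] z28.7 circ 646.9 -118.5 r57.6 ell 702.7 -138.9 44.9 47.4
disc 655 [206.  40.] z30.4 circ 628.6 52.2 r43.7 ell 628.6 52.0 7.1 142.0
disc 82 [205.  76.] z24.7 circ 592.4 50.7 r34.6 ell 592.6 51.5 1.8 62.2
disc 492 [210.  83.] z30.5 circ 585.9 42.9 r43.1 ell 586.5 45.6 6.5 112.5
disc 86 [459. 165.] z29.4 circ 560.8 -250.5 r14.0 ell 560.9 -250.5 26.9 27.1
disc 1195 [597. 210.] z29.0 circ 545.4 -433.7 r29.2 ell 545.5 -434.1 51.1 57.2
disc 1027 [338. 218.] z28.9 circ 466.0 -127.8 r26.7 ell 466.0 -128.2 50.2 52.4
rods 2 [[598.0, -14.8], [607.9, -58.5]] mean [602.9 -36.6]
```

View pics/w5.png

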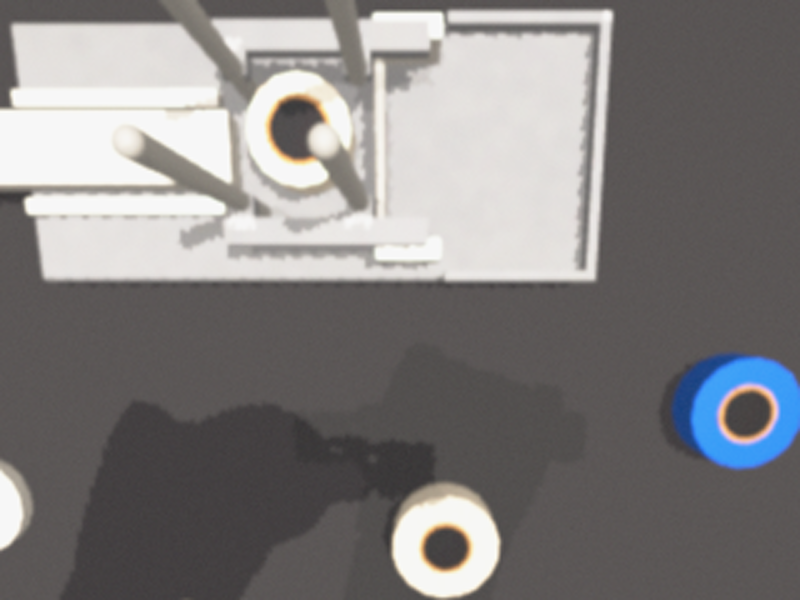

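The crop shows the small roll flat on the column floor with its core at crop (297,128). I'll use it to refine the column centre.

```bash
cat >> h.py <<'E'
def slab(c,tol=3):
    P=cloud(c); m=((abs(P[...,2]-20)<tol)&(P[...,0]>540)&(P[...,0]<730)&(P[...,1]>-190)&(P[...,1]<150))
    Q=P[m][:,:2]; a=np.radians(12.9); ex=np.array([np.cos(a),np.sin(a)]); ey=np.array([-ex[1],ex[0]])
    qx=Q@ex; qy=Q@ey
    lo,hi=np.percentile(qx,[.5,99.5]); l2,h2=np.percentile(qy,[.5,99.5])
    print("slab x %.1f..%.1f w%.1f  y %.1f..%.1f"%(lo,hi,hi-lo,l2,h2)); 
    xm=(lo+hi)/2; ym=l2+124
    print("  centre from slab",(ex*xm+ey*ym).round(1))
def core(c,u,v,z,r=14):
    g=cv2.cvtColor(c["color"],cv2.COLOR_RGB2GRAY); k=np.zeros_like(g); cv2.circle(k,(int(u),int(v)),r,1,-1)
    m=((g<90)&(k>0)).astype(np.uint8); n,l,st,ce=cv2.connectedComponentsWithStats(m); i=l[int(v),int(u)]
    print("core",ce[i],st[i,4],onz(c,*ce[i],z).round(1))
E
python3 - <<'E'
from h import *
s=get_state(); print(s["time"],s["tcp_pos"],yaw(s))
c=cam("wrist"); rods(c); slab(c); core(c,279,51,48,12)
c=cam("top"); slab(c,6)
P=cloud(c)
m=((P[...,2]>40)&(P[...,2]<52)&(P[...,0]>590)&(P[...,0]<660)&(P[...,1]>-65)&(P[...,1]<5)); q=P[m]; print(len(q),(q.max(0)+q.min(0))/2,np.ptp(q,axis=0))
E
```

```text
7.5 [516.95144941 -99.02460117 228.66287262] 12.85813118960465
rods 2 [[598.1, -14.8], [607.9, -58.5]] mean [603.  -36.6]
slab x 551.1..653.6 w102.5  y -289.1..-46.7
  centre from slab [624.  -26.4]
core [278.33450704  51.80633803] 284 [632.3 -25.6  48. ]
slab x 550.8..654.1 w103.3  y -245.1..-45.3
  centre from slab [614.2  16.4]
122 [628.97388473 -30.33225458  45.82159587] [50.69566532 67.52190794 11.6279973 ]
```

Call:
{"fn": "step_arm", "kwargs": {"deltas": [{"x": -0.025, "y": -0.015, "z": 0, "spin": 0}, {"x": -0.0255, "y": -0.0147, "z": 0, "spin": 0}, {"x": 0, "y": 0, "z": -0.04, "spin": 0}, {"x": 0, "y": 0, "z": -0.04, "spin": 0}, {"x": 0, "y": 0, "z": -0.04, "spin": 0}, {"x": 0, "y": 0, "z": -0.04, "spin": 0}, {"x": 0, "y": 0, "z": -0.03, "spin": 0}, {"x": 0, "y": 0, "z": -0.02, "spin": 0}, {"x": 0, "y": 0, "z": -0.0125, "spin": 0}, {"x": 0, "y": 0, "z": 0, "spin": 0}, {"x": 0, "y": 0, "z": 0, "spin": 0}]}}

```text
time: 8.52
tcp_pos: [466.9, -128.0, 4.9]
eef_rot: [-0.0, 0.994, 0.113, -0.0]
wrist_force: [0.2, -0.7, -0.2]
finger_gap: 1.003
grip_force: 0.0
```

Call:
{"fn": "step_arm", "kwargs": {"deltas": [{"x": 0, "y": 0, "z": 0, "spin": 0}, {"x": 0, "y": 0, "z": 0, "spin": 0}, {"x": 0, "y": 0, "z": 0, "spin": 0}, {"x": 0, "y": 0, "z": 0, "spin": 0}, {"x": 0, "y": 0, "z": 0, "spin": 0}, {"x": 0, "y": 0, "z": 0, "spin": 0}, {"x": 0, "y": 0, "z": 0, "spin": 0}], "gripper": 0.02, "force": 20}}

```text
time: 9.1
tcp_pos: [467.0, -128.8, 7.0]
eef_rot: [0.0, 0.994, 0.112, 0.001]
wrist_force: [-0.8, 0.5, 6.4]
finger_gap: 0.597
grip_force: 20.5
```

Call:
{"fn": "step_arm", "kwargs": {"deltas": [{"x": 0, "y": 0, "z": 0.01, "spin": 0}, {"x": 0, "y": 0, "z": 0.03, "spin": 0}, {"x": 0, "y": 0, "z": 0.04, "spin": 0}, {"x": 0, "y": 0, "z": 0.04, "spin": 0}, {"x": 0, "y": 0, "z": 0.04, "spin": 0}, {"x": 0, "y": 0, "z": 0.04, "spin": 0}, {"x": 0, "y": 0, "z": 0.014, "spin": 0}, {"x": 0.03, "y": 0.026, "z": 0, "spin": 0}, {"x": 0.03, "y": 0.026, "z": 0, "spin": 0}, {"x": 0.03, "y": 0.026, "z": 0, "spin": 0}, {"x": 0, "y": 0, "z": 0, "spin": 0}, {"x": 0, "y": 0, "z": 0, "spin": 0}]}}

```text
time: 10.1
tcp_pos: [557.2, -48.2, 220.5]
eef_rot: [-0.0, 0.993, 0.114, 0.001]
wrist_force: [-0.7, -1.0, -1.0]
finger_gap: 0.597
grip_force: 21.4
```

Run:
```python
from h import *
for _ in range(2):
    s=get_state(); print(s["time"],s["tcp_pos"],yaw(s),s["finger_gap"])
    c=cam("wrist"); o=rods(c); 
    P=cloud(c); print("ztop",np.nanmedian(P[225:238,310:340,2])); core(c,324,270,243,26)
save(c,"w6.png"); slab(c)
```

```text
10.1 [557.24979788 -48.2443943  220.54735632] 13.147486049527345 0.5969436709244139
rods 4 [[642.8, -3.6], [652.7, -47.2], [599.1, -13.4], [609.0, -57.1]] mean [625.9 -30.3]
ztop 242.1943806509994
core [324.33031161 269.26572238] 1765 [557.  -48.1 243. ]
10.15 [555.47995052 -50.2053232  220.06634877] 12.98099448912251 0.5996837907652197
rods 4 [[642.7, -3.6], [652.5, -47.3], [599.1, -13.5], [608.9, -57.1]] mean [625.8 -30.3]
ztop 241.65891944136683
core [324.3178733  269.25735294] 1768 [555.5 -50.  243. ]
slab x 552.1..654.2 w102.1  y -289.2..-46.4
  centre from slab [624.8 -26.4]
```

View pics/w6.png

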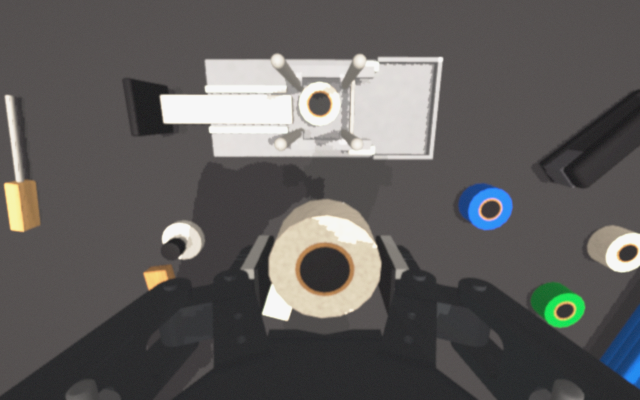

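The wrist view shows the small roll centred in the column at (320,103), the full roll held at (325,268) and the rod tops all visible. The held core agrees with the TCP reading.

Call:
{"fn": "step_arm", "kwargs": {"deltas": [{"x": 0.035, "y": 0.0102, "z": 0, "spin": 0}, {"x": 0.0347, "y": 0.0101, "z": 0, "spin": 0}, {"x": 0, "y": 0, "z": 0, "spin": 0}, {"x": 0, "y": 0, "z": 0, "spin": 0}, {"x": 0, "y": 0, "z": -0.01, "spin": 0}, {"x": 0, "y": 0, "z": -0.01, "spin": 0}, {"x": 0, "y": 0, "z": -0.005, "spin": 0}, {"x": 0, "y": 0, "z": 0, "spin": 0}, {"x": 0, "y": 0, "z": 0, "spin": 0}, {"x": 0, "y": 0, "z": 0, "spin": 0}]}}

```text
time: 11.03
tcp_pos: [625.4, -30.7, 194.8]
eef_rot: [0.0, 0.994, 0.112, -0.0]
wrist_force: [0.2, -0.4, -1.0]
finger_gap: 0.602
grip_force: 21.4
```

Call:
{"fn": "step_arm", "kwargs": {"deltas": [{"x": 0, "y": 0, "z": -0.006, "spin": 0}, {"x": 0, "y": 0, "z": -0.006, "spin": 0}, {"x": 0, "y": 0, "z": -0.006, "spin": 0}, {"x": 0, "y": 0, "z": 0, "spin": 0}, {"x": 0, "y": 0, "z": 0, "spin": 0}]}}

```text
time: 11.45
tcp_pos: [625.2, -30.4, 176.1]
eef_rot: [-0.0, 0.994, 0.112, -0.001]
wrist_force: [0.2, -0.6, 0.8]
finger_gap: 0.598
grip_force: 21.4
```

No contact force and the roll's underside is now below the rod tops, so it is in the column. Lower on and release.

Call:
{"fn": "step_arm", "kwargs": {"deltas": [{"x": 0, "y": 0, "z": -0.018, "spin": 0}, {"x": 0, "y": 0, "z": -0.018, "spin": 0}, {"x": 0, "y": 0, "z": -0.017, "spin": 0}, {"x": 0, "y": 0, "z": 0, "spin": 0}, {"x": 0, "y": 0, "z": 0, "spin": 0}, {"x": 0, "y": 0, "z": 0, "spin": 0}]}}

```text
time: 11.95
tcp_pos: [626.4, -30.5, 124.6]
eef_rot: [0.0, 0.994, 0.112, 0.001]
wrist_force: [-0.5, -0.2, -0.4]
finger_gap: 0.597
grip_force: 21.4
```

Call:
{"fn": "step_arm", "kwargs": {"deltas": [{"x": 0, "y": 0, "z": 0, "spin": 0}, {"x": 0, "y": 0, "z": 0, "spin": 0}, {"x": 0, "y": 0, "z": 0, "spin": 0}, {"x": 0, "y": 0, "z": 0, "spin": 0}, {"x": 0, "y": 0, "z": 0, "spin": 0}, {"x": 0, "y": 0, "z": 0, "spin": 0}], "gripper": 0.072}}

```text
time: 12.45
tcp_pos: [625.8, -30.5, 124.1]
eef_rot: [0.0, 0.994, 0.112, 0.0]
wrist_force: [-0.2, -0.1, 0.3]
finger_gap: 0.842
grip_force: 0.0
```

Call:
{"fn": "step_arm", "kwargs": {"deltas": [{"x": 0, "y": 0, "z": 0.035, "spin": 0}, {"x": 0, "y": 0, "z": 0.035, "spin": 0}, {"x": 0, "y": 0, "z": 0.035, "spin": 0}, {"x": -0.021, "y": -0.036, "z": 0, "spin": 0}, {"x": -0.021, "y": -0.036, "z": 0, "spin": 0}, {"x": -0.021, "y": -0.036, "z": 0, "spin": 0}, {"x": -0.021, "y": -0.036, "z": 0, "spin": 0}, {"x": -0.021, "y": -0.036, "z": 0, "spin": 0}, {"x": -0.021, "y": -0.036, "z": 0, "spin": 0}, {"x": 0, "y": 0, "z": 0, "spin": 0}, {"x": 0, "y": 0, "z": 0, "spin": 0}], "gripper": 0.0854}}

```text
time: 13.37
tcp_pos: [497.5, -249.8, 228.9]
eef_rot: [0.001, 0.994, 0.109, -0.0]
wrist_force: [0.3, 0.5, 1.2]
finger_gap: 1.0
grip_force: 0.0
```

Run:
```python
from h import *
s=get_state(); print(s["time"],s["tcp_pos"],yaw(s),s["finger_gap"])
c=cam("wrist"); discs(c); c=cam("top"); P=cloud(c)
m=((P[...,2]>40)&(P[...,2]<85)&(P[...,0]>590)&(P[...,0]<660)&(P[...,1]>-65)&(P[...,1]<5)); q=P[m]; print(len(q),np.percentile(q[:,2],[10,50,90]))
```

```text
13.3667 [ 497.53987065 -249.8193421   228.93096781] 12.459800641878825 1.0002456622719367
disc 265 [248.  47.] z29.8 circ 623.9 -125.3 r44.0 ell 598.0 -168.4 36.2 39.0
disc 195 [45. 24.] z28.4 circ 588.5 66.5 r46.7 ell 589.8 65.2 2.5 86.5
disc 529 [60. 32.] z30.1 circ 586.5 52.0 r35.6 ell 585.6 49.5 7.4 105.5
disc 100 [192.  54.] z27.8 circ 595.4 -81.0 r14.9 ell 595.3 -83.8 8.2 28.8
disc 115 [337. 120.] z29.2 circ 560.9 -250.0 r14.2 ell 561.0 -250.0 27.2 27.4
disc 1241 [487. 168.] z29.0 circ 545.2 -434.8 r27.4 ell 545.5 -435.1 50.7 53.8
324 [56.1431186  71.48468691 76.9199246 ]
```

Stack top is at ≈76 mm, as expected for two rolls. The second full roll is still at (545,-435).

Call:
{"fn": "step_arm", "kwargs": {"deltas": [{"x": 0.0091, "y": -0.0377, "z": 0, "spin": 0}, {"x": 0.0091, "y": -0.0377, "z": 0, "spin": 0}, {"x": 0.0091, "y": -0.0377, "z": 0, "spin": 0}, {"x": 0.0091, "y": -0.0377, "z": 0, "spin": 0}, {"x": 0.0092, "y": -0.0377, "z": 0, "spin": 0}, {"x": 0, "y": 0, "z": -0.04, "spin": 0}, {"x": 0, "y": 0, "z": -0.04, "spin": 0}, {"x": 0, "y": 0, "z": -0.03, "spin": 0}, {"x": 0, "y": 0, "z": -0.02, "spin": 0}, {"x": 0, "y": 0, "z": 0, "spin": 0}, {"x": 0, "y": 0, "z": 0, "spin": 0}], "gripper": 0.078}}

```text
time: 14.38
tcp_pos: [546.6, -432.3, 97.5]
eef_rot: [-0.001, 0.993, 0.114, -0.001]
wrist_force: [-0.3, -0.2, 0.3]
finger_gap: 0.909
grip_force: 0.0
```

Run:
```python
from h import *
s=get_state(); print(s["time"],s["tcp_pos"],yaw(s),s["finger_gap"])
c=cam("wrist"); discs(c); save(c,"w7.png")
```

```text
14.3833 [ 546.56489877 -432.27308194   97.51668476] 13.079090620575881 0.9087191378514321
disc 226 [ 75. 132.] z28.9 circ 561.0 -249.2 r14.1 ell 561.1 -249.1 27.3 27.6
disc 2649 [330. 208.] z28.8 circ 546.5 -436.0 r26.4 ell 546.4 -435.9 50.6 52.0
```

View pics/w7.png

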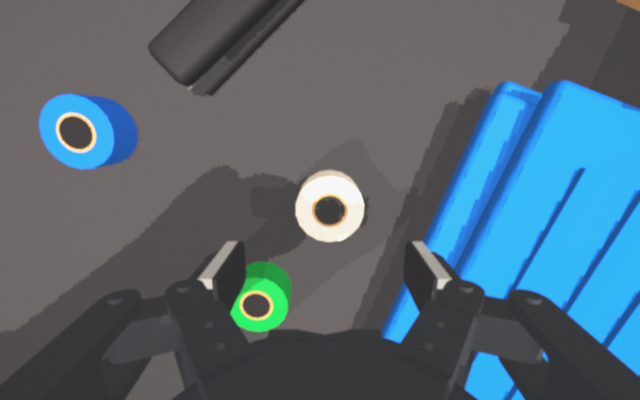

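The roll is at (330,208), the green decoy at (255,305) and the bin edge starts at about (430,250). The fingers clear both.

Call:
{"fn": "step_arm", "kwargs": {"deltas": [{"x": 0.0008, "y": -0.0008, "z": -0.03, "spin": 0}, {"x": 0, "y": 0, "z": -0.03, "spin": 0}, {"x": 0, "y": 0, "z": -0.02, "spin": 0}, {"x": 0, "y": 0, "z": -0.0128, "spin": 0}, {"x": 0, "y": 0, "z": 0, "spin": 0}, {"x": 0, "y": 0, "z": 0, "spin": 0}]}}

```text
time: 14.93
tcp_pos: [547.4, -436.0, 7.3]
eef_rot: [0.001, 0.994, 0.112, 0.001]
wrist_force: [0.3, 0.1, 0.2]
finger_gap: 0.915
grip_force: 0.0
```

Call:
{"fn": "step_arm", "kwargs": {"deltas": [{"x": 0, "y": 0, "z": 0, "spin": 0}, {"x": 0, "y": 0, "z": 0, "spin": 0}, {"x": 0, "y": 0, "z": 0, "spin": 0}, {"x": 0, "y": 0, "z": 0, "spin": 0}, {"x": 0, "y": 0, "z": 0, "spin": 0}, {"x": 0, "y": 0, "z": 0, "spin": 0}, {"x": 0, "y": 0, "z": 0, "spin": 0}], "gripper": 0.02, "force": 20}}

```text
time: 15.52
tcp_pos: [547.5, -436.7, 8.2]
eef_rot: [0.001, 0.994, 0.112, 0.001]
wrist_force: [-1.0, 1.2, 7.0]
finger_gap: 0.604
grip_force: 20.9
```

Call:
{"fn": "step_arm", "kwargs": {"deltas": [{"x": 0, "y": 0, "z": 0.01, "spin": 0}, {"x": 0, "y": 0, "z": 0.03, "spin": 0}, {"x": 0, "y": 0, "z": 0.04, "spin": 0}, {"x": 0, "y": 0, "z": 0.04, "spin": 0}, {"x": 0, "y": 0, "z": 0.04, "spin": 0}, {"x": 0, "y": 0, "z": 0.04, "spin": 0}, {"x": 0, "y": 0, "z": 0.014, "spin": 0}, {"x": 0, "y": 0.038, "z": 0, "spin": 0}, {"x": 0, "y": 0.038, "z": 0, "spin": 0}, {"x": 0, "y": 0.038, "z": 0, "spin": 0}, {"x": 0, "y": 0.038, "z": 0, "spin": 0}, {"x": 0, "y": 0.038, "z": 0, "spin": 0}]}}

```text
time: 16.52
tcp_pos: [545.5, -244.0, 220.8]
eef_rot: [0.0, 0.994, 0.112, 0.0]
wrist_force: [1.2, -0.2, -0.6]
finger_gap: 0.598
grip_force: 21.2
```

Call:
{"fn": "step_arm", "kwargs": {"deltas": [{"x": 0, "y": 0.038, "z": 0, "spin": 0}, {"x": 0, "y": 0.038, "z": 0, "spin": 0}, {"x": 0, "y": 0.038, "z": 0, "spin": 0}, {"x": 0, "y": 0.038, "z": 0, "spin": 0}, {"x": 0, "y": 0.038, "z": 0, "spin": 0}, {"x": 0.01, "y": 0.005, "z": 0, "spin": 0}, {"x": 0, "y": 0, "z": 0, "spin": 0}, {"x": 0, "y": 0, "z": 0, "spin": 0}]}}

```text
time: 17.18
tcp_pos: [556.3, -51.0, 220.5]
eef_rot: [0.0, 0.994, 0.113, 0.0]
wrist_force: [-0.4, -0.5, 0.2]
finger_gap: 0.599
grip_force: 21.3
```

Run:
```python
from h import *
for _ in range(2):
    s=get_state(); print(s["time"],s["tcp_pos"],yaw(s),s["finger_gap"])
    c=cam("wrist"); o=rods(c); core(c,324,270,243,26)
```

```text
17.1833 [556.3380059  -51.04751854 220.53548048] 12.9275184811485 0.599419133846328
rods 4 [[642.7, -3.6], [652.6, -47.3], [599.1, -13.4], [608.8, -57.2]] mean [625.8 -30.4]
core [324.2716763  268.63757225] 1730 [556.4 -50.7 243. ]
17.2333 [555.77566966 -52.42164361 220.30746641] 12.784162957101339 0.5968300085381786
rods 4 [[642.8, -3.7], [652.7, -47.3], [599.1, -13.6], [608.9, -57.2]] mean [625.9 -30.4]
core [324.27309469 268.61836028] 1732 [556.  -52.1 243. ]
```

Call:
{"fn": "step_arm", "kwargs": {"deltas": [{"x": 0.035, "y": 0.0102, "z": 0, "spin": 0}, {"x": 0.0347, "y": 0.0101, "z": 0, "spin": 0}, {"x": 0, "y": 0, "z": 0, "spin": 0}, {"x": 0, "y": 0, "z": 0, "spin": 0}, {"x": 0, "y": 0, "z": -0.01, "spin": 0}, {"x": 0, "y": 0, "z": -0.01, "spin": 0}, {"x": 0, "y": 0, "z": -0.008, "spin": 0}, {"x": 0, "y": 0, "z": -0.007, "spin": 0}, {"x": 0, "y": 0, "z": -0.007, "spin": 0}, {"x": 0, "y": 0, "z": 0, "spin": 0}, {"x": 0, "y": 0, "z": 0, "spin": 0}, {"x": 0, "y": 0, "z": 0, "spin": 0}]}}

```text
time: 18.28
tcp_pos: [626.0, -30.4, 178.2]
eef_rot: [0.0, 0.994, 0.112, 0.0]
wrist_force: [0.1, 0.8, -0.6]
finger_gap: 0.597
grip_force: 21.3
```

Call:
{"fn": "step_arm", "kwargs": {"deltas": [{"x": 0, "y": 0, "z": -0.018, "spin": 0}, {"x": 0, "y": 0, "z": -0.018, "spin": 0}, {"x": 0, "y": 0, "z": -0.018, "spin": 0}, {"x": 0, "y": 0, "z": 0, "spin": 0}, {"x": 0, "y": 0, "z": 0, "spin": 0}, {"x": 0, "y": 0, "z": 0, "spin": 0}]}}

```text
time: 18.78
tcp_pos: [626.7, -30.4, 125.1]
eef_rot: [0.0, 0.994, 0.112, 0.001]
wrist_force: [-0.3, -0.1, 0.2]
finger_gap: 0.6
grip_force: 21.3
```

Call:
{"fn": "step_arm", "kwargs": {"deltas": [{"x": 0, "y": 0, "z": 0, "spin": 0}, {"x": 0, "y": 0, "z": 0, "spin": 0}, {"x": 0, "y": 0, "z": 0, "spin": 0}, {"x": 0, "y": 0, "z": 0, "spin": 0}, {"x": 0, "y": 0, "z": 0, "spin": 0}, {"x": 0, "y": 0, "z": 0, "spin": 0}], "gripper": 0.072}}

```text
time: 19.28
tcp_pos: [625.9, -30.4, 124.2]
eef_rot: [0.0, 0.994, 0.112, 0.0]
wrist_force: [0.6, -0.6, 0.2]
finger_gap: 0.845
grip_force: 0.0
```

Call:
{"fn": "step_arm", "kwargs": {"deltas": [{"x": 0, "y": 0, "z": 0.035, "spin": 0}, {"x": 0, "y": 0, "z": 0.035, "spin": 0}, {"x": 0, "y": 0, "z": 0.035, "spin": 0}, {"x": -0.036, "y": 0.019, "z": 0, "spin": 0}, {"x": -0.036, "y": 0.019, "z": 0, "spin": 0}, {"x": -0.036, "y": 0.019, "z": 0, "spin": 0}, {"x": -0.036, "y": 0.019, "z": 0, "spin": 0}, {"x": -0.036, "y": 0.019, "z": 0, "spin": 0}, {"x": -0.016, "y": 0.019, "z": 0, "spin": 0}, {"x": 0, "y": 0, "z": 0, "spin": 0}, {"x": 0, "y": 0, "z": 0, "spin": 0}], "gripper": 0.0854}}

```text
time: 20.2
tcp_pos: [429.0, 84.6, 229.3]
eef_rot: [-0.0, 0.994, 0.114, 0.0]
wrist_force: [0.4, 0.2, 1.0]
finger_gap: 0.997
grip_force: 0.0
```

```bash
cat >> h.py <<'E'
def stack():
    c=cam("top"); P=cloud(c)
    m=((P[...,2]>30)&(P[...,2]<135)&(P[...,0]>598)&(P[...,0]<652)&(P[...,1]>-57)&(P[...,1]<-4)); q=P[m]; print("stack z",len(q),np.percentile(q[:,2],[10,30,50,70,90]).round(1))
    return c
E
python3 - <<'E'
from h import *
s=get_state(); print(s["time"],s["tcp_pos"],yaw(s),s["finger_gap"])
stack()
c=cam("wrist"); save(c,"w8.png"); P=cloud(c)
m=((P[...,2]>30)&(P[...,2]<50)&(abs(P[...,0]-430)<50)&(abs(P[...,1]-106)<50)); q=P[m]; print(len(q),"knob",(q.max(0)+q.min(0))/2,np.ptp(q,axis=0),q.mean(0))
hsv=cv2.cvtColor(c["color"],cv2.COLOR_RGB2HSV)
m=((P[...,2]>7)&(P[...,2]<18)&(hsv[...,2]>110)&(abs(P[...,0]-430)<40)&(abs(P[...,1]-106)<40)); q=P[m]; print(len(q),"disc",(q.max(0)+q.min(0))/2,np.ptp(q,axis=0))
E
```

```text
20.2 [429.03377606  84.57582444 229.31512277] 13.070371614938242 0.9973881438343208
stack z 274 [ 72.2  98.9 101.5 103.7 106.1]
357 knob [428.91318803 108.08481438  37.59988275] [22.97406222 23.28310966 14.73013575] [429.54499788 108.00380278  42.20398673]
884 disc [428.59171646 107.99104808  11.0461556 ] [48.89782983 48.92653434  7.97973368]
```

View pics/w8.png

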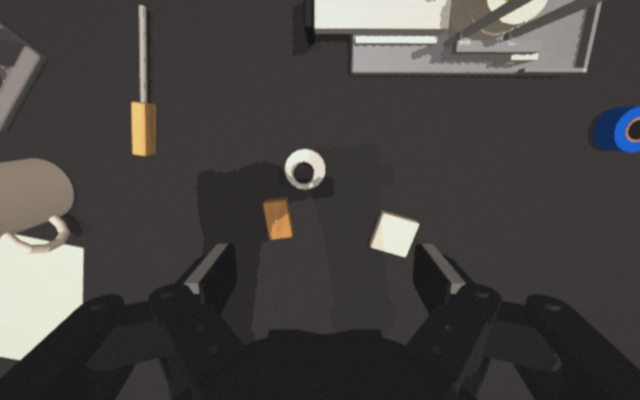

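Stack top is now ≈104 mm, so all three rolls are in. In the wrist view the follower is at (305,168), standing knob up. The staple box at (278,218) and note pad at (395,233) are clear of the finger line. Going for the knob.

Call:
{"fn": "step_arm", "kwargs": {"deltas": [{"x": -0.0008, "y": 0.0245, "z": 0, "spin": 0}, {"x": 0, "y": 0, "z": -0.04, "spin": 0}, {"x": 0, "y": 0, "z": -0.04, "spin": 0}, {"x": 0, "y": 0, "z": -0.04, "spin": 0}, {"x": 0, "y": 0, "z": -0.04, "spin": 0}, {"x": 0, "y": 0, "z": -0.03, "spin": 0}, {"x": 0, "y": 0, "z": -0.02, "spin": 0}, {"x": 0, "y": 0, "z": -0.005, "spin": 0}, {"x": 0, "y": 0, "z": 0, "spin": 0}, {"x": 0, "y": 0, "z": 0, "spin": 0}], "gripper": 0.06}}

```text
time: 21.13
tcp_pos: [430.2, 107.6, 14.1]
eef_rot: [0.0, 0.994, 0.112, 0.0]
wrist_force: [-0.4, -0.0, 0.4]
finger_gap: 0.703
grip_force: 0.0
```

Call:
{"fn": "step_arm", "kwargs": {"deltas": [{"x": 0, "y": 0, "z": 0, "spin": 0}, {"x": 0, "y": 0, "z": 0, "spin": 0}, {"x": 0, "y": 0, "z": 0, "spin": 0}, {"x": 0, "y": 0, "z": 0, "spin": 0}, {"x": 0, "y": 0, "z": 0, "spin": 0}, {"x": 0, "y": 0, "z": 0, "spin": 0}, {"x": 0, "y": 0, "z": 0, "spin": 0}], "gripper": 0.005, "force": 35}}

```text
time: 21.72
tcp_pos: [430.0, 108.3, 15.3]
eef_rot: [-0.0, 0.994, 0.112, 0.001]
wrist_force: [0.6, -0.0, 6.3]
finger_gap: 0.272
grip_force: 33.9
```

Call:
{"fn": "step_arm", "kwargs": {"deltas": [{"x": 0, "y": 0, "z": 0.01, "spin": 0}, {"x": 0, "y": 0, "z": 0.03, "spin": 0}, {"x": 0, "y": 0, "z": 0.04, "spin": 0}, {"x": 0, "y": 0, "z": 0.04, "spin": 0}, {"x": 0, "y": 0, "z": 0.04, "spin": 0}, {"x": 0, "y": 0, "z": 0.04, "spin": 0}, {"x": 0, "y": 0, "z": 0.01, "spin": 0}, {"x": 0.032, "y": -0.038, "z": 0, "spin": 0}, {"x": 0.032, "y": -0.038, "z": 0, "spin": 0}, {"x": 0.032, "y": -0.038, "z": 0, "spin": 0}, {"x": 0.032, "y": -0.038, "z": 0, "spin": 0}, {"x": 0, "y": 0, "z": 0, "spin": 0}]}}

```text
time: 22.72
tcp_pos: [541.7, -28.1, 225.8]
eef_rot: [0.003, 0.994, 0.107, 0.004]
wrist_force: [1.0, -0.5, -1.1]
finger_gap: 0.269
grip_force: 34.6
```

Run:
```python
from h import *
s=get_state(); print(s["time"],s["tcp_pos"],yaw(s),s["finger_gap"])
stack()
c=cam("wrist"); save(c,"w9.png"); rods(c); P=cloud(c)[200:330,250:400]; print(np.nanpercentile(P[...,2],[50,80,95]))
```

```text
22.7167 [541.72320775 -28.07955303 225.83899014] 12.262755604448035 0.2693457115373081Traceback (most recent call last):
  File "<stdin>", line 3, in <module>
  File "h.py", line 56, in stack
    m=((P[...,2]>30)&(P[...,2]<135)&(P[...,0]>598)&(P[...,0]<652)&(P[...,1]>-57)&(P[...,1]<-4)); q=P[m]; print("stack z",len(q),np.percentile(q[:,2],[10,30,50,70,90]).round(1))
                                                                                                                                ~~~~~~~~~~~~~^^^^^^^^^^^^^^^^^^^^^^^^^
    return _quantile_unchecked(
        a, q, axis, out, overwrite_input, method, keepdims, weights)
    return _ureduce(a,
                    func=_quantile_ureduce_func,
    ...<5 lines>...
                    overwrite_input=overwrite_input,
                    method=method)
    r = func(a, **kwargs)
    result = _quantile(arr,
                       quantiles=q,
    ...<2 lines>...
                       out=out,
                       weights=wgt)
    slices_having_nans = np.isnan(arr[-1, ...])
                                  ~~~^^^^^^^^^
IndexError: index -1 is out of bounds for axis 0 with size 0
```

Run:
```python
from h import *
s=get_state(); print(s["time"],s["tcp_pos"],yaw(s),s["finger_gap"])
c=cam("wrist"); rods(c); P=cloud(c); hsv=cv2.cvtColor(c["color"],cv2.COLOR_RGB2HSV)
t=s["tcp_pos"]; m=(abs(P[...,0]-t[0])<35)&(abs(P[...,1]-t[1])<35)&(P[...,2]>205)&(P[...,2]<275)
q=P[m&(hsv[...,2]>110)]; print("bright",len(q)); 
h,e=np.histogram(P[m][:,2],bins=range(205,280,5)); print(list(zip(e,h)))
d=P[m&(P[...,2]<232)]; 
if len(d)>30:
    A=np.c_[d[:,:2]-t[:2],np.ones(len(d))]; k=np.linalg.lstsq(A,d[:,2],rcond=None)[0]; print(len(d),"plane",k,(d.max(0)+d.min(0))/2-t,np.ptp(d,axis=0))
```

```text
22.7667 [538.56038691 -24.327112   225.15366668] 12.409858808624962 0.2615416808621427
rods 4 [[652.2, -46.6], [642.3, -2.9], [608.4, -56.5], [598.5, -12.8]] mean [625.4 -29.7]
bright 3727
[(np.int64(205), np.int64(0)), (np.int64(210), np.int64(122)), (np.int64(215), np.int64(168)), (np.int64(220), np.int64(2558)), (np.int64(225), np.int64(23)), (np.int64(230), np.int64(143)), (np.int64(235), np.int64(370)), (np.int64(240), np.int64(487)), (np.int64(245), np.int64(552)), (np.int64(250), np.int64(2411)), (np.int64(255), np.int64(316)), (np.int64(260), np.int64(751)), (np.int64(265), np.int64(450)), (np.int64(270), np.int64(1051))]
2914 plane [-1.66872233e-01 -3.78111594e-02  2.24205153e+02] [ 9.8643058   0.80714559 -4.14961513] [28.50540852 47.80032887 21.93091005]
```

Call:
{"fn": "step_arm", "kwargs": {"deltas": [{"x": 0.0298, "y": -0.0037, "z": 0, "spin": 0}, {"x": 0.0298, "y": -0.0036, "z": 0, "spin": 0}, {"x": 0.0298, "y": -0.0036, "z": 0, "spin": 0}, {"x": 0, "y": 0, "z": 0, "spin": 0}, {"x": 0, "y": 0, "z": 0, "spin": 0}, {"x": 0, "y": 0, "z": 0, "spin": 0}, {"x": 0, "y": 0, "z": -0.01, "spin": 0}, {"x": 0, "y": 0, "z": -0.006, "spin": 0}, {"x": 0, "y": 0, "z": 0, "spin": 0}, {"x": 0, "y": 0, "z": 0, "spin": 0}]}}

```text
time: 23.65
tcp_pos: [624.3, -30.1, 207.1]
eef_rot: [-0.0, 0.994, 0.112, -0.001]
wrist_force: [0.1, -0.9, -0.4]
finger_gap: 0.266
grip_force: 34.7
```

Call:
{"fn": "step_arm", "kwargs": {"deltas": [{"x": 0, "y": 0, "z": -0.006, "spin": 0}, {"x": 0, "y": 0, "z": -0.006, "spin": 0}, {"x": 0, "y": 0, "z": -0.006, "spin": 0}, {"x": 0, "y": 0, "z": -0.006, "spin": 0}, {"x": 0, "y": 0, "z": 0, "spin": 0}, {"x": 0, "y": 0, "z": 0, "spin": 0}]}}

```text
time: 24.15
tcp_pos: [625.4, -30.3, 183.3]
eef_rot: [-0.0, 0.994, 0.112, -0.001]
wrist_force: [-1.0, -0.3, -1.4]
finger_gap: 0.268
grip_force: 34.7
```

Call:
{"fn": "step_arm", "kwargs": {"deltas": [{"x": 0, "y": 0, "z": -0.018, "spin": 0}, {"x": 0, "y": 0, "z": -0.018, "spin": 0}, {"x": 0, "y": 0, "z": -0.012, "spin": 0}, {"x": 0, "y": 0, "z": -0.008, "spin": 0}, {"x": 0, "y": 0, "z": -0.005, "spin": 0}, {"x": 0, "y": 0, "z": 0, "spin": 0}, {"x": 0, "y": 0, "z": 0, "spin": 0}, {"x": 0, "y": 0, "z": 0, "spin": 0}]}}

```text
time: 24.82
tcp_pos: [626.5, -30.3, 123.8]
eef_rot: [0.0, 0.994, 0.112, 0.001]
wrist_force: [-0.2, -0.4, -1.1]
finger_gap: 0.266
grip_force: 34.7
```

Call:
{"fn": "step_arm", "kwargs": {"deltas": [{"x": 0, "y": 0, "z": -0.002, "spin": 0}, {"x": 0, "y": 0, "z": 0, "spin": 0}, {"x": 0, "y": 0, "z": 0, "spin": 0}]}}

```text
time: 25.07
tcp_pos: [626.0, -30.3, 121.4]
eef_rot: [0.0, 0.994, 0.112, 0.0]
wrist_force: [0.0, -0.1, -0.8]
finger_gap: 0.266
grip_force: 34.7
```

Call:
{"fn": "step_arm", "kwargs": {"deltas": [{"x": 0, "y": 0, "z": 0, "spin": 0}, {"x": 0, "y": 0, "z": 0, "spin": 0}, {"x": 0, "y": 0, "z": 0, "spin": 0}, {"x": 0, "y": 0, "z": 0, "spin": 0}, {"x": 0, "y": 0, "z": 0, "spin": 0}, {"x": 0, "y": 0, "z": 0, "spin": 0}], "gripper": 0.055}}

```text
time: 25.57
tcp_pos: [625.8, -30.3, 121.1]
eef_rot: [-0.0, 0.994, 0.112, 0.0]
wrist_force: [0.4, 0.5, 0.1]
finger_gap: 0.644
grip_force: 0.0
```

Call:
{"fn": "step_arm", "kwargs": {"deltas": [{"x": 0, "y": 0, "z": 0.035, "spin": 0}, {"x": 0, "y": 0, "z": 0.035, "spin": 0}, {"x": 0, "y": 0, "z": 0.035, "spin": 0}, {"x": -0.03, "y": -0.007, "z": 0, "spin": 0}, {"x": -0.03, "y": -0.007, "z": 0, "spin": 0}, {"x": -0.03, "y": -0.007, "z": 0, "spin": 0}, {"x": 0, "y": 0, "z": 0, "spin": 0}, {"x": 0, "y": 0, "z": 0, "spin": 0}, {"x": 0, "y": 0, "z": 0, "spin": 0}]}}

```text
time: 26.32
tcp_pos: [536.5, -51.2, 226.4]
eef_rot: [0.0, 0.994, 0.112, 0.001]
wrist_force: [0.5, 0.2, -0.3]
finger_gap: 0.642
grip_force: 0.0
```

```bash
cat > col.py <<'E'
from h import *
s=get_state(); print(s["time"],s["tcp_pos"],yaw(s))
c=cam("wrist"); rods(c); P=cloud(c); ctr=np.array([625.7,-30.5]); d=np.hypot(P[...,0]-ctr[0],P[...,1]-ctr[1])
m=(d<24)&(P[...,2]>15)&(P[...,2]<170); h,e=np.histogram(P[m][:,2],bins=range(15,175,5)); print([(int(a),int(b)) for a,b in zip(e,h) if b>15])
z=np.nanpercentile(P[m][:,2],98); q=P[m&(P[...,2]>z-5)]; print("top z %.1f"%z,((q.max(0)+q.min(0))/2).round(1),np.ptp(q,axis=0).round(1))
save(c,"col%.0f.png"%s["time"])
E
python3 col.py
```

```text
26.3167 [536.53710192 -51.18056913 226.42532123] 12.882271095372724
rods 4 [[642.2, -3.6], [652.1, -47.3], [598.5, -13.5], [608.4, -57.2]] mean [625.3 -30.4]
[(110, 16), (115, 2002), (140, 36), (145, 884)]
top z 147.7 [624.4 -30.5 146. ] [23.3 23.3  5. ]
```

The follower sits flat: knob top ≈146 mm and centred. Next I measure the paddle and the pin.

```bash
cat > meas.py <<'E'
from h import *
s=get_state(); print(s["time"],s["tcp_pos"],yaw(s))
a=np.radians(12.9); ex=np.array([np.cos(a),np.sin(a)]); ey=np.array([-ex[1],ex[0]]); o=np.array([625.5,-30.5])
def pin(c):
    P=cloud(c); h=cv2.cvtColor(c["color"],cv2.COLOR_RGB2HSV)
    w=(h[...,0]>8)&(h[...,0]<28)&(h[...,1]>80)&(P[...,2]>17)&(P[...,2]<32)&(P[...,1]>150)&(P[...,1]<330)&(P[...,0]>400)&(P[...,0]<650)
    if w.sum()>20:
        q=P[w][:,:2].astype(np.float32); print("handle",w.sum(),cv2.minAreaRect(q))
    r=(P[...,2]>8)&(P[...,2]<20)&(h[...,1]<60)&(h[...,2]>70)&(P[...,1]>150)&(P[...,1]<300)&(P[...,0]>450)&(P[...,0]<640)
    k,l,st,ce=cv2.connectedComponentsWithStats(r.astype(np.uint8))
    if k>1:
        i=1+st[1:,4].argmax(); q=P[l==i]; print("rod",len(q),q.min(0).round(1),q.max(0).round(1)); 
        f=np.polyfit(q[:,0],q[:,1],1); print("rod line slope",f[0],"deg",np.degrees(np.arctan(f[0])),"y at x=520",np.polyval(f,520))
if __name__=="__main__":
    for n in("wrist","top"):
        c=cam(n); P=cloud(c); D=P[...,:2]-o; X=D@ex; Y=D@ey
        m=(abs(X)<40)&(Y>120)&(Y<200)&(P[...,2]>76)&(P[...,2]<95)
        if m.sum()>5: print(n,"paddle",m.sum(),X[m].min(),X[m].max(),np.percentile(Y[m],[2,98]),np.percentile(P[m][:,2],[5,50,95]))
        pin(c)
E
python3 meas.py
```

```text
26.3667 [537.15803162 -50.94801139 226.36033626] 12.906771603326607
wrist paddle 916 -23.58122852959689 25.489672438028858 [164.31422275 172.03449361] [77.37965903 87.2903962  89.40430441]
handle 435 ((433.80340576171875, 302.7124328613281), (60.118446350097656, 18.306428909301758), 3.0556421279907227)
top paddle 41 -24.85296527203542 25.2992305189911 [164.64428161 171.77194258] [81.00629368 86.22493145 89.30187023]
handle 93 ((431.91741943359375, 302.1493835449219), (58.46257019042969, 16.526430130004883), 2.8525028228759766)
```

Call:
{"fn": "step_arm", "kwargs": {"deltas": [{"x": 0.0075, "y": 0.0368, "z": 0, "spin": 0}, {"x": 0.0075, "y": 0.0368, "z": 0, "spin": 0}, {"x": 0.0075, "y": 0.0368, "z": 0, "spin": 0}, {"x": 0.0075, "y": 0.0368, "z": 0, "spin": 0}, {"x": 0.0075, "y": 0.0368, "z": 0, "spin": 0}, {"x": 0.0075, "y": 0.037, "z": 0, "spin": 0}, {"x": 0, "y": 0, "z": 0, "spin": 0}, {"x": 0, "y": 0, "z": 0, "spin": 0}], "gripper": 0.0, "force": 60}}

```text
time: 27.13
tcp_pos: [581.4, 174.3, 225.7]
eef_rot: [-0.001, 0.993, 0.116, 0.0]
wrist_force: [-0.1, -1.1, 0.3]
finger_gap: 0.001
grip_force: 0.0
```

Call:
{"fn": "step_arm", "kwargs": {"deltas": [{"x": 0, "y": 0, "z": -0.04, "spin": 0}, {"x": 0, "y": 0, "z": -0.04, "spin": 0}, {"x": 0, "y": 0, "z": -0.04, "spin": 0}, {"x": 0, "y": 0, "z": -0.03, "spin": 0}, {"x": 0, "y": 0, "z": -0.026, "spin": 0}, {"x": 0, "y": 0, "z": 0, "spin": 0}, {"x": 0, "y": 0, "z": 0, "spin": 0}, {"x": 0, "y": 0, "z": 0, "spin": 0}]}}

```text
time: 27.8
tcp_pos: [582.1, 169.0, 51.1]
eef_rot: [0.0, 0.994, 0.112, 0.001]
wrist_force: [0.2, 0.1, 0.3]
finger_gap: -0.003
grip_force: 0.0
```

Call:
{"fn": "step_arm", "kwargs": {"deltas": [{"x": 0.0027, "y": -0.0117, "z": 0, "spin": 0}, {"x": 0.0027, "y": -0.0117, "z": 0, "spin": 0}, {"x": 0.0027, "y": -0.0117, "z": 0, "spin": 0}, {"x": 0.0027, "y": -0.0117, "z": 0, "spin": 0}, {"x": 0, "y": 0, "z": 0, "spin": 0}, {"x": 0, "y": 0, "z": 0, "spin": 0}]}}

```text
time: 28.3
tcp_pos: [592.9, 124.9, 52.1]
eef_rot: [-0.002, 0.994, 0.112, 0.002]
wrist_force: [-1.5, 6.6, 2.0]
finger_gap: 0.0
grip_force: 3.1
```

```bash
cat > pad.py <<'E'
from meas import *
t=s["tcp_pos"][:2]-o; print("tcp disp x %.1f y %.1f"%(t@ex,t@ey),"F along y %.1f"%(s["wrist_force"][:2]@ey),"gap",s["finger_gap"])
for n in("top","scene"):
    c=cam(n); P=cloud(c); D=P[...,:2]-o; X=D@ex; Y=D@ey
    g=c["color"].max(-1)
    m=(abs(X)<26)&(Y>60)&(Y<180)&(P[...,2]>82)&(P[...,2]<90)&(g<90)
    if m.sum()>3: print(n,"dark z82-90",m.sum(),np.percentile(X[m],[5,95]),np.percentile(Y[m],[5,50,95]))
    m=(abs(X)<30)&(Y<-50)&(Y>-120)&(P[...,2]>40)&(P[...,2]<54)
    if m.sum()>3: print(n,"tray roll",m.sum(),X[m].min(),X[m].max(),np.percentile(Y[m],[2,98]))
E
python3 pad.py
```

```text
28.3 [592.89355789 124.94346346  52.12308786] 12.904520440549302
tcp disp x 2.9 y 158.8 F along y 6.8 gap 0.00027375225893455353
scene dark z82-90 22 [11.86800419 24.46450782] [133.94622043 138.80410159 151.74517592]
scene tray roll 13 -25.896733231916738 29.004957597050524 [-51.79236307 -50.04405318]
```

Call:
{"fn": "step_arm", "kwargs": {"deltas": [{"x": 0.0025, "y": -0.0107, "z": 0, "spin": 0}, {"x": 0.0025, "y": -0.0107, "z": 0, "spin": 0}, {"x": 0.0025, "y": -0.0107, "z": 0, "spin": 0}, {"x": 0.0025, "y": -0.0107, "z": 0, "spin": 0}, {"x": 0, "y": 0, "z": 0, "spin": 0}, {"x": 0, "y": 0, "z": 0, "spin": 0}]}}

```text
time: 28.9
tcp_pos: [602.4, 82.7, 52.1]
eef_rot: [-0.002, 0.994, 0.113, 0.002]
wrist_force: [-1.9, 6.5, 3.2]
finger_gap: 0.002
grip_force: 3.9
```

Call:
{"fn": "step_arm", "kwargs": {"deltas": [{"x": 0.001, "y": -0.004, "z": 0, "spin": 0}, {"x": 0.0005, "y": -0.002, "z": 0, "spin": 0}, {"x": 0, "y": 0, "z": 0, "spin": 0}, {"x": 0, "y": 0, "z": 0, "spin": 0}]}}

```text
time: 29.23
tcp_pos: [603.5, 78.2, 52.1]
eef_rot: [-0.003, 0.994, 0.113, 0.001]
wrist_force: [-2.6, 9.5, 3.8]
finger_gap: 0.001
grip_force: 4.8
```

```bash
python3 pad.py
```

```text
29.2333 [603.45911716  78.20902266  52.13655393] 13.009098648340473
tcp disp x 2.8 y 110.9 F along y 9.8 gap 0.0006842763133808389
top tray roll 123 -18.260368182944486 24.941148681078836 [-84.94236602 -50.92966364]
scene dark z82-90 20 [12.45328481 24.20645758] [ 87.34121723  91.38883313 114.38053251]
scene tray roll 215 -29.33708705446654 27.38650779566071 [-87.24026723 -50.68719401]
```

Call:
{"fn": "step_arm", "kwargs": {"deltas": [{"x": 0.001, "y": -0.004, "z": 0, "spin": 0}, {"x": 0, "y": 0, "z": 0, "spin": 0}, {"x": 0, "y": 0, "z": 0, "spin": 0}]}}

```text
time: 29.58
tcp_pos: [604.3, 74.4, 52.1]
eef_rot: [-0.003, 0.994, 0.113, 0.001]
wrist_force: [-3.0, 10.1, 4.5]
finger_gap: 0.001
grip_force: 5.0
```

Call:
{"fn": "step_arm", "kwargs": {"deltas": [{"x": 0.001, "y": -0.004, "z": 0, "spin": 0}, {"x": 0, "y": 0, "z": 0, "spin": 0}, {"x": 0, "y": 0, "z": 0, "spin": 0}]}}

```text
time: 29.83
tcp_pos: [605.2, 70.3, 52.1]
eef_rot: [-0.003, 0.994, 0.113, 0.001]
wrist_force: [-3.3, 10.6, 4.0]
finger_gap: -0.001
grip_force: 4.9
```

```bash
python3 pad.py
```

```text
29.8333 [605.21600066  70.31480143  52.13158136] 13.012709526674342
tcp disp x 2.7 y 102.8 F along y 11.1 gap -0.0007996634574814683
top tray roll 133 -18.133594858065653 22.85445125830023 [-93.23331243 -51.68882699]
scene dark z82-90 18 [12.26524142 24.25793642] [ 78.74744899  81.98103526 104.45743594]
scene tray roll 224 -15.939335180169746 26.14933061953214 [-95.64619855 -51.99736385]
```

Call:
{"fn": "step_arm", "kwargs": {"deltas": [{"x": 0.0005, "y": -0.002, "z": 0, "spin": 0}, {"x": 0.0003, "y": -0.001, "z": 0, "spin": 0}, {"x": 0, "y": 0, "z": 0, "spin": 0}, {"x": 0, "y": 0, "z": 0, "spin": 0}]}}

```text
time: 30.27
tcp_pos: [605.3, 69.6, 52.2]
eef_rot: [-0.004, 0.993, 0.114, 0.001]
wrist_force: [-4.2, 12.8, 5.1]
finger_gap: -0.002
grip_force: 6.6
```

Call:
{"fn": "step_arm", "kwargs": {"deltas": [{"x": 0.0007, "y": -0.003, "z": 0, "spin": 0}, {"x": 0, "y": 0, "z": 0, "spin": 0}, {"x": 0, "y": 0, "z": 0, "spin": 0}]}}

```text
time: 30.52
tcp_pos: [605.3, 69.6, 52.2]
eef_rot: [-0.005, 0.993, 0.115, 0.0]
wrist_force: [-5.6, 17.3, 6.1]
finger_gap: 0.002
grip_force: 8.9
```

```bash
python3 pad.py
```

```text
30.5167 [605.31307065  69.57561212  52.18206276] 13.221067962817191
tcp disp x 2.7 y 102.1 F along y 18.1 gap 0.0016827348785123845
top tray roll 132 -16.870204990647604 23.500354811873745 [-95.12091256 -54.11831178]
scene dark z82-90 20 [12.55319235 24.316941  ] [ 77.19978469  81.81952046 100.27654193]
scene tray roll 225 -29.54042298340131 25.07684436703164 [-95.80099587 -50.85626665]
```

Position stalls while the force rises, so that is the hard stop. Withdraw and let it spring back.

Call:
{"fn": "step_arm", "kwargs": {"deltas": [{"x": -0.0018, "y": 0.0078, "z": 0, "spin": 0}, {"x": -0.0018, "y": 0.0078, "z": 0, "spin": 0}, {"x": -0.0018, "y": 0.0078, "z": 0, "spin": 0}, {"x": -0.0018, "y": 0.0078, "z": 0, "spin": 0}, {"x": -0.0018, "y": 0.0078, "z": 0, "spin": 0}, {"x": -0.0018, "y": 0.0078, "z": 0, "spin": 0}, {"x": -0.0018, "y": 0.0078, "z": 0, "spin": 0}, {"x": -0.0018, "y": 0.0078, "z": 0, "spin": 0}, {"x": -0.0018, "y": 0.0078, "z": 0, "spin": 0}, {"x": -0.0018, "y": 0.0078, "z": 0, "spin": 0}, {"x": -0.0018, "y": 0.0078, "z": 0, "spin": 0}, {"x": -0.0018, "y": 0.0078, "z": 0, "spin": 0}]}}

```text
time: 31.62
tcp_pos: [585.5, 154.4, 50.2]
eef_rot: [0.0, 0.994, 0.112, 0.001]
wrist_force: [0.9, 0.6, 1.1]
finger_gap: 0.002
grip_force: 0.0
```

Call:
{"fn": "step_arm", "kwargs": {"deltas": [{"x": -0.003, "y": 0.013, "z": 0, "spin": 0}, {"x": -0.003, "y": 0.013, "z": 0, "spin": 0}, {"x": 0, "y": 0, "z": 0.04, "spin": 0}, {"x": 0, "y": 0, "z": 0.04, "spin": 0}, {"x": 0, "y": 0, "z": 0.04, "spin": 0}, {"x": 0, "y": 0, "z": 0.04, "spin": 0}, {"x": 0, "y": 0, "z": 0.016, "spin": 0}, {"x": -0.034, "y": 0.02, "z": 0, "spin": 0}, {"x": -0.034, "y": 0.02, "z": 0, "spin": 0}, {"x": -0.034, "y": 0.02, "z": 0, "spin": 0}, {"x": -0.034, "y": 0.02, "z": 0, "spin": 0}, {"x": 0, "y": 0, "z": 0, "spin": 0}], "gripper": 0.05}}

```text
time: 32.62
tcp_pos: [433.5, 263.9, 224.9]
eef_rot: [-0.0, 0.993, 0.118, -0.004]
wrist_force: [-0.4, -0.1, 0.2]
finger_gap: 0.585
grip_force: 0.0
```

```bash
python3 pad.py
python3 - <<'E'
from meas import *
c=cam("top"); P=cloud(c); D=P[...,:2]-o; X=D@ex; Y=D@ey
m=(abs(X)<40)&(Y>60)&(Y<200)&(P[...,2]>76)&(P[...,2]<95); print("paddle",m.sum(),np.percentile(Y[m],[2,50,98]))
m=(np.hypot(X,Y)<24)&(P[...,2]>60)&(P[...,2]<135); print("stack",m.sum(),np.percentile(P[m][:,2],[10,30,50,80,97]).round(1))
save(c,"t9.png",(260,110,420,230),5)
c=cam("wrist"); pin(c); save(c,"w10.png")
E
```

```text
32.6167 [433.51121075 263.85059365 224.91494007] 13.529509598954322
tcp disp x -121.4 y 329.8 F along y -0.0 gap 0.5845471805247356
top dark z82-90 32 [-22.84064669  23.18368166] [165.1111945  168.78325564 171.65196037]
top tray roll 129 -17.335397885482656 23.190035616519626 [-94.60471241 -57.10667863]
scene dark z82-90 48 [-19.21348902  23.83578278] [163.44639142 166.33303197 170.28750856]
scene tray roll 212 -16.149972843655974 25.45817439316916 [-96.34181945 -58.44287756]
32.7167 [440.17344624 260.6705549  225.4398301 ] 13.152134433183038
paddle 41 [164.56890988 167.99304152 171.83818674]
stack 161 [ 83.2  85.4  87.7 115.6 119.1]
handle 697 ((433.4897155761719, 303.7109069824219), (59.6822624206543, 16.129528045654297), 4.526031017303467)
```

View pics/t9.png

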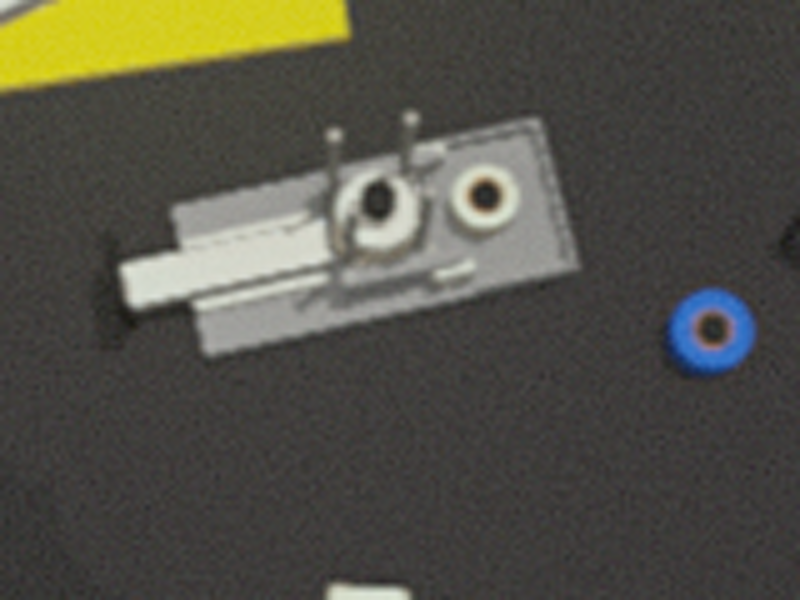

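The small roll lies in the tray at crop (485,195) and the follower with its knob is at (378,200). The pusher is back (paddle 164.6–171.8 mm), and the stack height of 88 mm to the disc top is right. Next is the pin.

```bash
sed -i 's/(P\[...,1\]<300)&(P\[...,0\]>450)/(P[...,1]<345)\&(P[...,0]>468)/' meas.py
python3 - <<'E'
from meas import *
for n in("wrist","wrist","top"): pin(cam(n))
c=cam("wrist"); P=cloud(c); h=cv2.cvtColor(c["color"],cv2.COLOR_RGB2HSV)
m=(P[...,2]>6)&(P[...,0]>465)&(P[...,0]<580)&(P[...,1]>280)&(P[...,1]<340); q=P[m]; print(len(q), np.percentile(q[:,2],[10,50,90]) if len(q) else "", h[m].mean(0) if len(q) else "")
E
```

```text
32.8167 [443.1246515  259.15382177 225.66329022] 12.850128072087085
handle 695 ((433.2735595703125, 303.6710510253906), (60.16376876831055, 16.004444122314453), 4.6181864738464355)
rod 536 [468.  303.1  11.1] [562.9 317.   18.2]
rod line slope 0.07971837507666392 deg 4.55788759502604 y at x=520 310.34392769703595
handle 694 ((433.44915771484375, 303.68609619140625), (59.838600158691406, 16.097431182861328), 4.513980388641357)
rod 536 [468.  303.4  11.2] [562.7 317.1  18.1]
rod line slope 0.07933711969356202 deg 4.536180560582974 y at x=520 310.3830264778245
rod 11 [544.2 308.5   8.5] [562.9 313.1  17.7]
rod line slope 0.12171100623931429 deg 6.939395558501221 y at x=520 306.94035428320984
549 [13.74503241 15.44813482 16.74162814] [ 17.36247723  28.09471767 169.25500911]
```

Call:
{"fn": "step_arm", "kwargs": {"deltas": [{"x": -0.0125, "y": 0.0215, "z": 0, "spin": -0.05}, {"x": -0.013, "y": 0.0214, "z": 0, "spin": -0.05}, {"x": 0, "y": 0, "z": -0.04, "spin": -0.045}, {"x": 0, "y": 0, "z": -0.04, "spin": 0}, {"x": 0, "y": 0, "z": -0.04, "spin": 0}, {"x": 0, "y": 0, "z": -0.04, "spin": 0}, {"x": 0, "y": 0, "z": -0.03, "spin": 0}, {"x": 0, "y": 0, "z": -0.02, "spin": 0}, {"x": 0, "y": 0, "z": -0.011, "spin": 0}, {"x": 0, "y": 0, "z": 0, "spin": 0}, {"x": 0, "y": 0, "z": 0, "spin": 0}, {"x": 0, "y": 0, "z": 0, "spin": 0}]}}

```text
time: 34.02
tcp_pos: [418.6, 303.0, 6.1]
eef_rot: [-0.001, 0.999, 0.04, 0.001]
wrist_force: [0.9, 0.0, 0.4]
finger_gap: 0.584
grip_force: 0.0
```

Call:
{"fn": "step_arm", "kwargs": {"deltas": [{"x": 0, "y": 0, "z": 0, "spin": 0}, {"x": 0, "y": 0, "z": 0, "spin": 0}, {"x": 0, "y": 0, "z": 0, "spin": 0}, {"x": 0, "y": 0, "z": 0, "spin": 0}, {"x": 0, "y": 0, "z": 0, "spin": 0}, {"x": 0, "y": 0, "z": 0, "spin": 0}, {"x": 0, "y": 0, "z": 0, "spin": 0}], "gripper": 0.0, "force": 60}}

```text
time: 34.6
tcp_pos: [418.2, 303.1, 6.3]
eef_rot: [-0.001, 0.999, 0.04, 0.001]
wrist_force: [-0.5, -0.4, 6.1]
finger_gap: 0.167
grip_force: 58.9
```

Call:
{"fn": "step_arm", "kwargs": {"deltas": [{"x": 0, "y": 0, "z": 0.01, "spin": 0}, {"x": 0, "y": 0, "z": 0.03, "spin": 0}, {"x": 0, "y": 0, "z": 0.04, "spin": 0}, {"x": 0, "y": 0, "z": 0.02, "spin": 0}, {"x": 0, "y": 0, "z": 0, "spin": 0}, {"x": 0, "y": 0, "z": 0, "spin": 0}, {"x": 0, "y": 0, "z": 0, "spin": 0}]}}

```text
time: 35.18
tcp_pos: [417.0, 302.2, 105.0]
eef_rot: [0.0, 0.999, 0.04, -0.0]
wrist_force: [0.1, -0.3, -0.3]
finger_gap: 0.171
grip_force: 58.7
```

```bash
cat > held.py <<'E'
from meas import *
def held(c,s):
    """held rod: points ahead of the TCP along tool x"""
    P=cloud(c); t=s["tcp_pos"]; a=np.radians(yaw(s)); tx=np.array([np.cos(a),np.sin(a)]); ty=np.array([-tx[1],tx[0]])
    D=P[...,:2]-t[:2]; X=D@tx; Y=D@ty
    m=(X>48)&(X<150)&(abs(Y)<9)&(abs(P[...,2]-t[2]-8)<16)
    q=np.c_[X[m],Y[m],P[m][:,2]-t[2]]
    if len(q)<20: print("no rod",len(q)); return
    print("rod n",len(q),"x %.1f..%.1f"%(q[:,0].min(),q[:,0].max()))
    c_=[]
    for lo in range(50,150,12):
        k=q[(q[:,0]>=lo)&(q[:,0]<lo+12)]
        if len(k)>8: c_.append([lo+6,(k[:,1].max()+k[:,1].min())/2,np.percentile(k[:,2],90)-3.5])
    c_=np.array(c_); print("lateral fit",np.polyfit(c_[:,0],c_[:,1],1),"axis z-tcp",np.polyfit(c_[:,0],c_[:,2],1)); print(c_.round(1).tolist())
if __name__=="__main__":
    print(s["finger_gap"]); c=cam("wrist"); held(c,s);
E
python3 held.py
```

```text
35.1833 [416.9563018  302.19269931 105.01307332] 4.577728111472595
0.17090878352972064
rod n 2579 x 48.0..112.0
lateral fit [-0.00503407  0.31791161] axis z-tcp [-4.92504196e-03  6.73023658e+00]
[[56.0, -0.0, 6.4], [68.0, 0.0, 6.4], [80.0, 0.0, 6.3], [92.0, -0.2, 6.4], [104.0, -0.2, 6.3], [116.0, -0.2, 6.1]]
```

Call:
{"fn": "step_arm", "kwargs": {"deltas": [{"x": 0.01, "y": 0, "z": 0.038, "spin": 0}, {"x": 0.012, "y": 0, "z": 0.037, "spin": 0}, {"x": 0, "y": -0.025, "z": 0.03, "spin": 0.03}, {"x": 0, "y": -0.039, "z": 0, "spin": 0.03}, {"x": 0, "y": -0.039, "z": 0, "spin": 0.03}, {"x": 0, "y": -0.039, "z": 0, "spin": 0.03}, {"x": 0, "y": -0.039, "z": 0, "spin": 0.025}, {"x": 0, "y": -0.039, "z": 0, "spin": 0}, {"x": 0, "y": -0.039, "z": 0, "spin": 0}, {"x": 0, "y": -0.039, "z": 0, "spin": 0}, {"x": 0, "y": -0.039, "z": 0, "spin": 0}, {"x": 0, "y": -0.039, "z": 0, "spin": 0}]}}

```text
time: 36.23
tcp_pos: [438.0, -75.1, 208.6]
eef_rot: [-0.0, 0.994, 0.112, -0.002]
wrist_force: [0.6, -0.2, -1.0]
finger_gap: 0.171
grip_force: 58.8
```

Call:
{"fn": "step_arm", "kwargs": {"deltas": [{"x": -0.007, "y": -0.039, "z": 0, "spin": 0}, {"x": -0.0069, "y": -0.0068, "z": 0, "spin": 0}, {"x": 0, "y": 0, "z": -0.03, "spin": 0}, {"x": 0, "y": 0, "z": -0.03, "spin": 0}, {"x": 0, "y": 0, "z": -0.03, "spin": 0}, {"x": 0, "y": 0, "z": -0.03, "spin": 0}, {"x": 0, "y": 0, "z": -0.03, "spin": 0}, {"x": 0, "y": 0, "z": 0, "spin": 0}, {"x": 0, "y": 0, "z": 0, "spin": 0}, {"x": 0, "y": 0, "z": 0, "spin": 0}]}}

```text
time: 37.07
tcp_pos: [425.5, -119.0, 60.3]
eef_rot: [-0.0, 0.994, 0.112, -0.0]
wrist_force: [-0.2, 0.5, -0.6]
finger_gap: 0.171
grip_force: 58.8
```

```bash
cat > eye.py <<'E'
from held import *
t=s["tcp_pos"][:2]-o; print("tcp disp x %.1f y %.1f  F"%(t@ex,t@ey),s["wrist_force"].round(1),s["finger_gap"])
for n in("wrist","scene","top"):
    c=cam(n); P=cloud(c); D=P[...,:2]-o; X=D@ex; Y=D@ey
    for nm,x0 in(("near",-40),("far",40)):
        m=(abs(X-x0)<10)&(Y<-22)&(Y>-62)&(P[...,2]>49)&(P[...,2]<57)
        if m.sum()>8: print(n,nm,m.sum(),"X",np.percentile(X[m],[3,97]).round(1),"Y",np.percentile(Y[m],[3,97]).round(1),"z",np.median(P[m][:,2]).round(1))
    if n=="wrist": held(c,s); save(c,"ins%.0f.png"%s["time"])
    m=(X>-130)&(X<-45)&(abs(Y+42)<15)&(P[...,2]>25)&(P[...,2]<60)
    if m.sum()>8: print(n,"pin pts",m.sum(),"Xmax %.1f"%X[m].max(),"Y",np.percentile(Y[m&(X>-100)],[3,97]).round(1) if (m&(X>-100)).sum() else "")
E
python3 eye.py
```

```text
37.0667 [ 425.46838925 -118.99546557   60.33511894] 12.892734740878812
tcp disp x -214.7 y -41.6  F [-0.2  0.5 -0.6] 0.1708840044715942
rod n 2580 x 48.0..112.2
lateral fit [-0.00023348  0.10200548] axis z-tcp [-6.13718684e-03  6.94566756e+00]
[[56.0, 0.1, 6.6], [68.0, 0.1, 6.4], [80.0, 0.1, 6.5], [92.0, 0.1, 6.5], [104.0, 0.1, 6.4], [116.0, 0.1, 6.1]]
scene near 17 X [-43.1 -33.5] Y [-55.4 -32.3] z 52.2
scene far 29 X [36.4 44.9] Y [-56.6 -30.2] z 52.8
top near 19 X [-44.7 -37.4] Y [-54.8 -27.8] z 52.7
```

Run:
```python
from meas import *
c=np.load("w.npy",allow_pickle=True).item(); P=cloud(c); o2=np.array([625.9,-30.3])
D=P[...,:2]-o2; X=D@ex; Y=D@ey
for nm,x0 in(("near",-40),("far",40)):
    m=(abs(X-x0)<10)&(Y<-22)&(Y>-62)&(P[...,2]>50)&(P[...,2]<57)
    print(nm,m.sum(),np.percentile(X[m],[3,97]).round(1),np.percentile(Y[m],[3,97]).round(1),np.median(P[m][:,2]))
```

```text
37.2167 [ 426.61133684 -119.35287993   61.56974607] 12.883003904921695
near 64 [-44.2 -36.9] [-54.4 -29.5] 54.79876068269368
far 66 [35.6 42.8] [-54.7 -29.4] 54.82500946138265
```

Call:
{"fn": "step_arm", "kwargs": {"deltas": [{"x": 0, "y": 0, "z": -0.02, "spin": 0}, {"x": 0, "y": 0, "z": -0.013, "spin": 0}, {"x": 0, "y": 0, "z": 0, "spin": 0}, {"x": 0, "y": 0, "z": 0, "spin": 0}, {"x": 0, "y": 0, "z": 0, "spin": 0}, {"x": 0.00975, "y": 0.00223, "z": 0, "spin": 0}, {"x": 0.00975, "y": 0.00223, "z": 0, "spin": 0}, {"x": 0, "y": 0, "z": 0, "spin": 0}, {"x": 0, "y": 0, "z": 0, "spin": 0}]}}

```text
time: 37.97
tcp_pos: [447.1, -114.4, 27.5]
eef_rot: [0.0, 0.994, 0.113, 0.001]
wrist_force: [0.4, 0.2, -0.9]
finger_gap: 0.169
grip_force: 58.8
```

```bash
python3 eye.py
```

```text
37.9667 [ 447.14930268 -114.4218701    27.47613778] 12.949619195035883
tcp disp x -192.6 y -42.0  F [ 0.4  0.2 -0.9] 0.1687227184252927
rod n 2581 x 48.0..112.0
lateral fit [-0.00061025  0.11893501] axis z-tcp [-4.03321688e-03  6.98985026e+00]
[[56.0, 0.1, 6.6], [68.0, 0.1, 6.7], [80.0, 0.1, 6.8], [92.0, 0.1, 6.8], [104.0, 0.0, 6.6], [116.0, 0.1, 6.4]]
wrist pin pts 2051 Xmax -80.6 Y [-45.  -38.7]
scene near 16 X [-42.8 -33.8] Y [-56.1 -32.2] z 52.6
scene far 28 X [36.8 45. ] Y [-55.7 -31.6] z 52.8
scene pin pts 75 Xmax -50.7 Y [-46.7 -40.3]
top near 18 X [-44.5 -38.4] Y [-54.1 -28.1] z 53.0
top pin pts 25 Xmax -49.5 Y [-45.4 -39.4]
```

Call:
{"fn": "step_arm", "kwargs": {"deltas": [{"x": 0.0049, "y": 0.0011, "z": 0, "spin": 0}, {"x": 0.0049, "y": 0.0011, "z": 0, "spin": 0}, {"x": 0.0049, "y": 0.0011, "z": 0, "spin": 0}, {"x": 0.0049, "y": 0.0011, "z": 0, "spin": 0}, {"x": 0, "y": 0, "z": 0, "spin": 0}, {"x": 0, "y": 0, "z": 0, "spin": 0}]}}

```text
time: 38.62
tcp_pos: [465.3, -110.1, 27.0]
eef_rot: [0.0, 0.994, 0.112, 0.0]
wrist_force: [0.4, -0.3, -2.1]
finger_gap: 0.174
grip_force: 58.8
```

Call:
{"fn": "step_arm", "kwargs": {"deltas": [{"x": 0.00975, "y": 0.00223, "z": 0, "spin": 0}, {"x": 0.00975, "y": 0.00223, "z": 0, "spin": 0}, {"x": 0.00975, "y": 0.00223, "z": 0, "spin": 0}, {"x": 0.00975, "y": 0.00223, "z": 0, "spin": 0}, {"x": 0, "y": 0, "z": 0, "spin": 0}, {"x": 0, "y": 0, "z": 0, "spin": 0}]}}

```text
time: 39.12
tcp_pos: [504.9, -101.0, 27.0]
eef_rot: [0.0, 0.994, 0.113, 0.0]
wrist_force: [0.6, -0.1, -0.1]
finger_gap: 0.17
grip_force: 58.8
```

Call:
{"fn": "step_arm", "kwargs": {"deltas": [{"x": 0.00975, "y": 0.00223, "z": 0, "spin": 0}, {"x": 0.00975, "y": 0.00223, "z": 0, "spin": 0}, {"x": 0.0049, "y": 0.0011, "z": 0, "spin": 0}, {"x": 0.0049, "y": 0.0011, "z": 0, "spin": 0}, {"x": 0, "y": 0, "z": 0, "spin": 0}, {"x": 0, "y": 0, "z": 0, "spin": 0}]}}

```text
time: 39.62
tcp_pos: [533.2, -94.6, 27.0]
eef_rot: [-0.0, 0.994, 0.112, -0.0]
wrist_force: [0.2, 0.2, -1.1]
finger_gap: 0.17
grip_force: 58.8
```

Call:
{"fn": "step_arm", "kwargs": {"deltas": [{"x": 0.0049, "y": 0.0011, "z": 0, "spin": 0}, {"x": 0.0049, "y": 0.0011, "z": 0, "spin": 0}, {"x": 0, "y": 0, "z": 0, "spin": 0}, {"x": 0, "y": 0, "z": 0, "spin": 0}, {"x": 0, "y": 0, "z": 0, "spin": 0}]}}

```text
time: 40.03
tcp_pos: [542.6, -92.6, 27.0]
eef_rot: [-0.0, 0.994, 0.112, -0.0]
wrist_force: [0.3, -0.2, -1.1]
finger_gap: 0.173
grip_force: 58.8
```

```bash
python3 eye.py
```

```text
40.0333 [542.60126617 -92.55546111  26.96884078] 12.882695703136342
tcp disp x -94.7 y -42.0  F [ 0.3 -0.2 -1.1] 0.17264904424403746
wrist near 856 X [-43.4 -36.1] Y [-54.1 -29.6] z 54.7
rod n 4553 x 48.0..116.7
lateral fit [-0.00171024  0.14488676] axis z-tcp [-0.02534969  7.98271683]
[[68.0, 0.0, 5.9], [80.0, 0.0, 6.0], [92.0, 0.0, 6.0], [104.0, 0.0, 5.9], [116.0, -0.1, 4.4]]
wrist pin pts 5310 Xmax -46.1 Y [-53.5 -30.4]
scene near 16 X [-43.3 -34.5] Y [-56.5 -32.3] z 53.7
scene far 31 X [36.8 44.9] Y [-56.1 -31.4] z 53.0
scene pin pts 142 Xmax -48.0 Y [-54.1 -33.9]
```

Call:
{"fn": "step_arm", "kwargs": {"deltas": [{"x": 0.002, "y": 0.0005, "z": 0, "spin": 0}, {"x": 0.001, "y": 0.0002, "z": 0, "spin": 0}, {"x": 0, "y": 0, "z": 0, "spin": 0}, {"x": 0, "y": 0, "z": 0, "spin": 0}]}}

```text
time: 40.52
tcp_pos: [546.0, -91.8, 27.0]
eef_rot: [0.0, 0.994, 0.112, 0.0]
wrist_force: [-0.8, 1.0, -0.7]
finger_gap: 0.17
grip_force: 58.8
```

Call:
{"fn": "step_arm", "kwargs": {"deltas": [{"x": 0.002, "y": 0.0005, "z": 0, "spin": 0}, {"x": 0, "y": 0, "z": 0, "spin": 0}, {"x": 0, "y": 0, "z": 0, "spin": 0}]}}

```text
time: 40.77
tcp_pos: [547.9, -91.3, 27.0]
eef_rot: [-0.0, 0.994, 0.112, 0.0]
wrist_force: [-0.1, 0.3, -0.8]
finger_gap: 0.17
grip_force: 58.8
```

Call:
{"fn": "step_arm", "kwargs": {"deltas": [{"x": 0.001, "y": 0.0002, "z": 0, "spin": 0}, {"x": 0.001, "y": 0.0002, "z": 0, "spin": 0}, {"x": 0, "y": 0, "z": 0, "spin": 0}, {"x": 0, "y": 0, "z": 0, "spin": 0}]}}

```text
time: 41.1
tcp_pos: [548.0, -91.2, 26.8]
eef_rot: [-0.0, 0.994, 0.112, -0.002]
wrist_force: [-4.5, -1.1, 0.4]
finger_gap: 0.171
grip_force: 59.1
```

Handle contact felt (−4.6 N). Ease it down onto the hole floors and release.

Call:
{"fn": "step_arm", "kwargs": {"deltas": [{"x": -0.0005, "y": 0, "z": -0.0015, "spin": 0}, {"x": 0, "y": 0, "z": -0.001, "spin": 0}, {"x": 0, "y": 0, "z": 0, "spin": 0}, {"x": 0, "y": 0, "z": 0, "spin": 0}]}}

```text
time: 41.43
tcp_pos: [547.7, -91.4, 25.6]
eef_rot: [-0.0, 0.994, 0.112, -0.001]
wrist_force: [-6.9, -0.5, 13.0]
finger_gap: 0.167
grip_force: 60.9
```

Call:
{"fn": "step_arm", "kwargs": {"deltas": [{"x": 0, "y": 0, "z": 0, "spin": 0}, {"x": 0, "y": 0, "z": 0, "spin": 0}, {"x": 0, "y": 0, "z": 0, "spin": 0}, {"x": 0, "y": 0, "z": 0, "spin": 0}, {"x": 0, "y": 0, "z": 0, "spin": 0}, {"x": 0, "y": 0, "z": 0, "spin": 0}], "gripper": 0.05}}

```text
time: 41.93
tcp_pos: [549.7, -90.8, 24.4]
eef_rot: [-0.0, 0.994, 0.112, 0.0]
wrist_force: [0.7, 0.2, 0.8]
finger_gap: 0.589
grip_force: 0.0
```

Call:
{"fn": "step_arm", "kwargs": {"deltas": [{"x": 0, "y": 0, "z": 0.02, "spin": 0}, {"x": 0, "y": 0, "z": 0.04, "spin": 0}, {"x": 0, "y": 0, "z": 0.04, "spin": 0}, {"x": 0, "y": 0, "z": 0.04, "spin": 0}, {"x": 0, "y": 0, "z": 0.04, "spin": 0}, {"x": 0, "y": 0, "z": 0.03, "spin": 0}, {"x": -0.04, "y": -0.009, "z": 0, "spin": 0}, {"x": -0.03, "y": -0.007, "z": 0, "spin": 0}, {"x": 0, "y": 0, "z": 0, "spin": 0}, {"x": 0, "y": 0, "z": 0, "spin": 0}, {"x": 0, "y": 0, "z": 0, "spin": 0}]}}

```text
time: 42.85
tcp_pos: [479.9, -106.8, 234.7]
eef_rot: [0.0, 0.994, 0.112, 0.001]
wrist_force: [0.6, -0.1, -0.1]
finger_gap: 0.589
grip_force: 0.0
```

Run:
```python
from h import *
print(get_state()["time"],get_state()["tcp_pos"])
c=cam("wrist"); save(c,"fin.png",(140,0,500,270),2.2); np.save("w.npy",c,allow_pickle=True)
from meas import *
P=cloud(c); D=P[...,:2]-o; X=D@ex; Y=D@ey; h=cv2.cvtColor(c["color"],cv2.COLOR_RGB2HSV)
def b(n,m):
    if m.sum()>5: print(n,m.sum(),"X",np.percentile(X[m],[2,98]).round(1),"Y",np.percentile(Y[m],[2,98]).round(1),"z",np.percentile(P[m][:,2],[5,50,95]).round(1))
b("handle",(X>-115)&(X<-46)&(abs(Y+42)<20)&(P[...,2]>35)&(P[...,2]<60))
b("rod mid",(abs(X)<32)&(abs(Y+42)<7)&(P[...,2]>25)&(P[...,2]<50))
b("tip",(X>45)&(X<75)&(abs(Y+42)<12)&(P[...,2]>24)&(P[...,2]<50))
b("tray roll",(abs(X)<30)&(Y<-50)&(Y>-118)&(P[...,2]>42)&(P[...,2]<54))
b("paddle",(abs(X)<40)&(Y>60)&(Y<200)&(P[...,2]>76)&(P[...,2]<95))
b("knob",(np.hypot(X,Y)<20)&(P[...,2]>100)&(P[...,2]<135))
```

```text
42.85 [ 479.94143137 -106.84010392  234.68386115]
42.9 [ 480.55042525 -106.67705919  234.62963216] 12.914590543230387
handle 841 X [-103.6  -47.6] Y [-49.3 -34.3] z [41.5 43.4 45.2]
rod mid 294 X [-22.6  19.5] Y [-44.8 -39.6] z [36.2 38.2 40.3]
tray roll 1436 X [-16.3  16.7] Y [-93.6 -56.5] z [47.1 48.9 50.3]
paddle 688 X [-24.2   5.3] Y [164.1 172.3] z [77.3 86.6 89.3]
knob 339 X [-11.6  -4.5] Y [-11.5   8.3] z [104.  116.8 119.5]
```

View pics/fin.png

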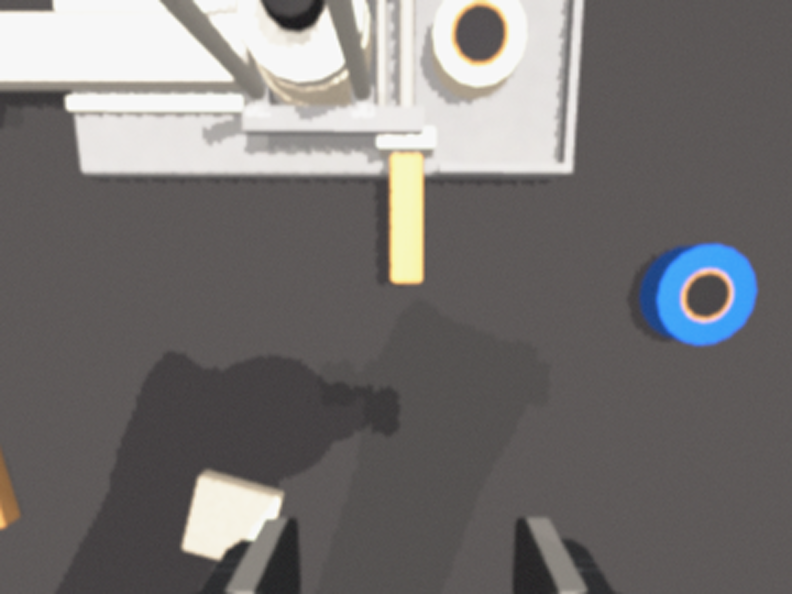

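The picture shows the handle's front against the near eyelet at (405,150), with the rod crossing the outlet at (405,60). The small roll is in the tray at (480,32) and the follower knob is up at (295,10). All the measurements agree, so I'm handing in.

```bash
python3 -c "
from bench import *
print(hand_in())"
```

```text
the job is handed in; nothing more can be done
None
```

The job is handed in, with no verdict returned: the small roll is in the tray, both full rolls and the follower are in the column, the pusher is back, and the pin is in through both eyelets up to its handle.

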